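# Rebuild the stepped pulley on the belt spindle

### The job

Change the pulley on the belt spindle: swing the guard fully open, lift the old disc off and lay it flat in the grey tray, then fit all the new discs lying on the bench (two or three) onto the spindle, the largest at the bottom and the smallest on top, turning each until its holes line up with the studs so that it goes fully home. Then shut the guard down level and throw its locking lever right over, leaving the jar, the roll of tape and the screwdriver where they are.

Things in the scene. Friction and masses are not known exactly. Their poses are not given: they have to be found in the camera images.
- hub (a point): centre of the spindle's seat: top face of a round dark flange 58 mm across, 24 mm above the bench. From it rise a pilot pin (10 mm thick, 68 mm tall, last 6 mm tapered) in the middle and three round-topped studs (6 mm thick, 61 mm tall) on a circle of 14 mm radius, the first along this point's x, the others at +-120 degrees. z is up
- stand: the fixed grey base plate under the spindle, 230 x 230 mm, 12 mm thick; origin on the spindle axis at bench height, axes as the hub's; the plate is centred 30 mm along x from there
- guard (a joint): flat sheet-metal guard (120 mm along the hub's x, 150 mm along its y, 4 mm thick, 12 mm side lips) hinged beside the spindle: 0 = shut, level above the spindle; about 1.85 rad = fully open, leaning away from the spindle, its top then 290 mm above the bench. Its stiff hinge (about 0.3 N m) stays where it is left
- guard_handle (a point): middle of the round handle bar (10 mm thick, 70 mm long, parallel to the hinge and to the hub's x) at the guard's free edge; the bar stands 35 mm off that edge and 185 mm from the hinge axis; shut, it is 104 mm above the bench on the hub's -y side
- guard_hinge (a point): middle of the guard's hinge axis, 85 mm from the spindle axis along the hub's +y and 104 mm above the bench; the hinge axis runs along the hub's x. Fixed posts 14 x 20 mm carry it at 55 mm either side
- latch (a joint): locking lever of the guard on the far side of the base plate, swinging along the hub's y: 0 = unlocked, leaning to the hub's -y; 1.0 rad = locked, thrown right over to the hub's +y. Pivot 34 mm above the bench, at 108 mm along the hub's x and -30 mm along its y; light friction (under 2 N at the tip), stays where it is left
- latch_tip (a point): centre of the black ball (26 mm across) at the end of the locking lever, 80 mm from its pivot
- big_c (a point): the largest new aluminium pulley disc, lying flat on the bench at the start (may be absent): 60 mm across, 18 mm thick, grooved rim, 13 mm bore, three open 9 mm holes 120 degrees apart on a circle of 14 mm radius. Point at its centre, half-way up (9 mm above the underside); z along its axis (faces alike), x to the first hole
- mid_c (a point): the middle new aluminium pulley disc, lying flat on the bench at the start (may be absent): 52 mm across, 18 mm thick, grooved rim, 13 mm bore, three open 9 mm holes 120 degrees apart on a circle of 14 mm radius. Point at its centre, half-way up (9 mm above the underside); z along its axis (faces alike), x to the first hole
- small_c (a point): the smallest new aluminium pulley disc, lying flat on the bench at the start (may be absent): 44 mm across, 18 mm thick, grooved rim, 13 mm bore, three open 9 mm holes 120 degrees apart on a circle of 14 mm radius. Point at its centre, half-way up (9 mm above the underside); z along its axis (faces alike), x to the first hole
- old_c (a point): the old dark steel pulley disc, at the start fully home on the spindle with the studs through its holes: 56 mm across, 18 mm thick, grooved rim, 13 mm bore, three open 9 mm holes 120 degrees apart on a circle of 14 mm radius. Point at its centre, half-way up (9 mm above the underside); z along its axis (faces alike), x to the first hole
- tray_in (a point): centre of the inner floor of a fixed open grey plastic tray, 160 x 160 mm outside, 30 mm high, walls and floor 4 mm; x and y along its sides, z up
- jar: a glass jar with a white lid, 56 mm across, 75 mm tall, a bystander; origin at its underside
- tape: a roll of tape, 90 mm across, 25 mm high, lying flat, a bystander; origin at its underside
- driver: a screwdriver lying on the bench, a bystander; origin under its middle

How it is judged:
By the outcome, as a careful person would: the job done as asked, in the order asked, and still so for the second after the job is handed in, with the robot touching nothing.
Of big, mid, small only 2 to 3 are there at a start; the rules pass over those that are not, and their reading is None.
At some moment in a run one of big, mid, small may be knocked a few centimetres aside while the robot is not near it.
It also fails if it takes over 208 s, if anything falls off the work surface, if the arm or the gripper's body presses on something with over 40 N, if the wrist force passes 120 N, or if a joint passes its speed limit or range.

### The arm

A 6-joint arm with a two-finger parallel gripper is mounted at the origin on the work surface. World frame = base frame: x ahead of the robot, y to its left, z up, the work surface at z = 0. Lengths are in m, angles in rad, forces in N, time in s.
With the tool pointing down it reaches from about 0.375 to 0.975 m from the base axis. Payload 3.8 kg.
Tool frame: the origin (TCP) lies on the centre line of the jaws, within the pads' length; the fingertips stand ahead of it and the grasp point (between the pads) lies 3 mm ahead of it (tip_reach is the z of the fingertips in the tool frame, in m); z points along the fingers, y is the line along which they close (so a half turn about z gives the same grasp; the last joint's range is limited). The gripper opens to 88 mm and grips with 3 to 60 N. Pads are 18 mm wide; open, the fingers measure 123 mm over their backs; the gripper's body (75 mm by 187 mm) begins 45 mm behind the grasp point.
Start: joints at [1.106, 0.264, 1.604, -0, 1.274, -0.037], TCP at [0.28, 0.614, 0.261] pointing down, gripper open.
Joint ranges: [-2.63, 2.63], [-0.94, 2.18], [0.31, 2.57], [-1.31, 4.45], [0, 2.66], [-2.55, 2.55]. Speed limits (rad/s): [2.57, 2.57, 3.14, 3.14, 3.14, 3.14].

### API

Orientations are given as [roll, pitch, yaw] about the fixed x, y, z axes, in that order (R = Rz(yaw) Ry(pitch) Rx(roll)).
In Python, from bench import * gives the robot as it stands. The module is installed in compiled form; this text tells all that it offers.
- The arm moves only by the shell command python3 -m pendant 'ROWS' [FORCE]. ROWS is JSON, a list of rows, each a list of 7 numbers: the closure, from 0 (fully open) to 1 (shut), then the shift along the tool's x, y, z normalised to -1 to 1, where 1 is 20 mm, then the turn, a rotation vector about the tool's x, y, z normalised to -1 to 1, where 1 is 0.1 rad. In form: [[gripper, x, y, z, ax, ay, az], ...]. A call has 1 to 12 rows; each row shifts and turns the commanded pose from where the row before left it, along the tool's axes as they then stand; what a row does not reach is not made up. A row lasts 1/8 s, in which the tool goes at most 62.5 mm and 10.7 degrees, less where a joint would pass 70% of its speed; a pose out of reach is approached as far as the arm can. A call with a number of a shift or a turn outside -1 to 1 is refused whole. A call with a gripper value outside its range is refused whole. The fingers move at their own pace and stop on an object; FORCE is the grip in N (left out, the last holds). Time passes only in rows, so rows that do not move let the fingers close. It gives the time, the measured TCP pose, the force, the opening and the grip force at its end, in the units of the state.
- get_obs(): the state, without advancing time (a new reading comes with each control period).
- camera(name): name is "side" or "top" or "wrist"; returns a dict with "frame" (420x560x3 uint8, red, green, blue), "fx", "fy", "cx", "cy" (pixels), "rvec" (rotation vector, rad) and "tvec" (3), from world to camera coordinates, as OpenCV has them. Camera axes: x right, y down, z forward; pixel columns grow to the right and rows downward; lengths in m; the calibration is good to about 2 mm. A picture is of the moment at which its call begins. There is no depth.
- hand_in(): hands the job in; it is judged then, once.
The state is a dict: "t": time; "qpos": joint angles; "dq": joint speeds; "joint_efforts": joint torques, N m; "tool_pos": TCP position; "ee_rot": TCP orientation; "force": force on the tool from outside, world axes, zero at the start; "torque": the same for the moment, N m; "opening": opening from 0.0 (shut) to 1.0 (fully open); "grasp_force": force on a finger pad.
Only numpy, scipy, OpenCV 4.12 (cv2) and the standard library are available. Lean on these libraries where they do the work, as an engineer would, in place of code of your own. Each camera call takes 0.05 s, during which the arm holds its last target. There are 200 camera calls.

## Working session

There is one attempt and no reset: what is moved stays moved. The work goes in short steps, Python scripts to look and compute and a shell command to move; the robot and the scene stay as the last step left them, time stands still between calls to the robot, and variables do not carry over. Pictures are saved under pics/ and viewed, at most 14 in all, crops included, and the job is handed in when it is done.

```bash
mkdir -p pics; cat > h.py <<'E'
from bench import *
import numpy as np, cv2
from scipy.spatial.transform import Rotation as R
def snap(n,f=None):
    c=camera(n)
    if f: cv2.imwrite('pics/'+f,c['frame'][:,:,::-1])
    return c
def proj(c,P):
    K=np.array([[c['fx'],0,c['cx']],[0,c['fy'],c['cy']],[0,0,1]])
    return cv2.projectPoints(np.array(P,float).reshape(-1,3),np.array(c['rvec']),np.array(c['tvec']),K,None)[0].reshape(-1,2)
def ray(c,uv,z):
    M=cv2.Rodrigues(np.array(c['rvec'],float))[0]; t=np.array(c['tvec'],float).ravel()
    uv=np.array(uv,float).reshape(-1,2)
    d=np.c_[(uv[:,0]-c['cx'])/c['fx'],(uv[:,1]-c['cy'])/c['fy'],np.ones(len(uv))]@M
    o=-M.T@t
    return o+d*((z-o[2])/d[:,2])[:,None]
E
python3 - <<'E'
from h import *
a=snap('top','top0.png');b=snap('side','side0.png')
o=get_obs();print(o)
for c in(a,b):print(c['fx'],c['cx'],c['cy'],c['rvec'],c['tvec'])
E
```

```text
{'t': 0.1, 'qpos': array([ 1.10607331e+00,  2.64696839e-01,  1.60523029e+00, -1.81278084e-05,
        1.27375495e+00, -3.69001620e-02]), 'dq': array([-5.70301790e-05, -9.83063332e-04, -3.14343418e-03,  1.95040999e-03,
        5.54597153e-04,  1.41760598e-03]), 'joint_efforts': array([ 1.20338755e-03, -5.03619647e+01, -3.58070147e+01,  7.29777105e-02,
        2.33689137e-02, -4.52012648e-05]), 'tool_pos': array([0.27978302, 0.61361119, 0.25950354]), 'ee_rot': array([-3.13950401e+00, -5.97715872e-05,  2.71377506e+00]), 'force': array([-0.80222256,  0.80679695, -0.32072584]), 'torque': array([ 0.00539296,  0.00918716, -0.01304559]), 'grasp_force': 0.0, 'opening': 0.9996069175832034}
450.9485472324037 282.74293445397916 213.46151147554028 [ 2.14388569 -2.17802751  0.15120485] [0.00496433 0.53360649 1.24941435]
511.42744820600126 273.8646360241938 204.28778125308392 [ 2.13973656 -0.23388544  0.09547199] [-0.51623978  0.16376101  1.23509515]
```

View pics/top0.png

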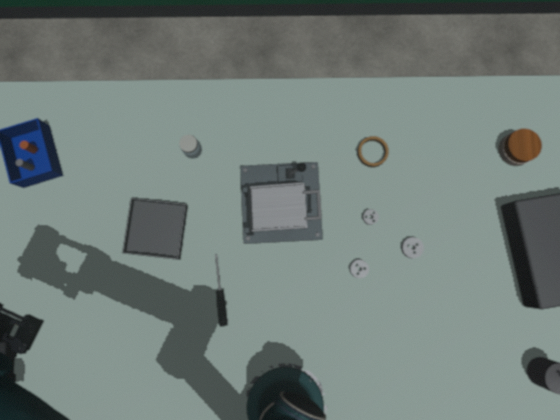

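View pics/side0.png

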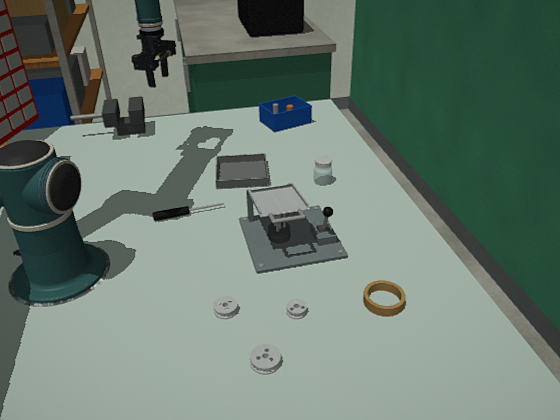

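The top view shows the stand around (281,203) with the guard shut. Its handle is on the right at (312,205), i.e. -y, and the latch ball is at (300,167). The discs are at (370,216), (412,247) and (359,268), the tray at (156,228), the tape at (373,151), the jar at (190,146) and the screwdriver at (220,290). The side view agrees.

```bash
python3 - <<'E'
from h import *
c=snap('top');f=c['frame'];im=cv2.cvtColor(f,cv2.COLOR_RGB2BGR)
hsv=cv2.cvtColor(f,cv2.COLOR_RGB2HSV)
for p in [(300,240),(260,180),(156,228),(370,205),(359,262),(412,240)]: print(p,f[p[1],p[0]],hsv[p[1],p[0]])
# discs: not bench coloured
lab=cv2.cvtColor(f,cv2.COLOR_RGB2LAB).astype(int)
bg=lab[300,420]
m=(np.abs(lab-bg).sum(2)>16).astype(np.uint8)
cs,_=cv2.findContours(m,cv2.RETR_EXTERNAL,cv2.CHAIN_APPROX_NONE)
for k in cs:
    a=cv2.contourArea(k)
    if a<100 or a>12000: continue
    (x,y),r=cv2.minEnclosingCircle(k)
    rect=cv2.minAreaRect(k)
    print('cont',a,(round(x),round(y)),round(r,1),[np.round(v,1) for v in rect],ray(c,[rect[0]],.012)[0].round(4))
    if 5000<a<9000 or 2500<a<4500: print(ray(c,cv2.boxPoints(rect),.012 if a>5000 else .03).round(4))
big=cv2.resize(im[150:300,230:440],None,fx=3.8,fy=3.8,interpolation=cv2.INTER_CUBIC);cv2.imwrite('pics/crop1.png',big)
E
```

```text
(300, 240) [ 99 109 110] [ 93  25 110]
(260, 180) [81 89 91] [96 28 91]
(156, 228) [82 87 87] [90 15 87]
(370, 205) [135 151 145] [ 79  27 151]
(359, 262) [152 157 160] [101  13 160]
(412, 240) [148 150 153] [108   8 153]
cont 1218.0 (542, 372) 27.9 [array([542.9, 369.2]), array([51. , 34.4]), np.float64(26.6)] [ 0.0875 -0.7223  0.012 ]
cont 3811.0 (35, 360) 68.2 [array([ 35. , 360.5]), array([117.,  70.]), np.float64(90.0)] [0.1372 0.6875 0.012 ]
[[ 0.299   0.7827  0.03  ]
 [ 0.2957  0.59    0.03  ]
 [-0.0134  0.5767  0.03  ]
 [-0.0097  0.7633  0.03  ]]
cont 180.5 (368, 216) 8.5 [array([368., 216.]), array([16., 14.]), np.float64(90.0)] [ 0.5253 -0.2508  0.012 ]
cont 3430.5 (154, 228) 41.1 [array([155.1, 227.6]), array([60.5, 60.5]), np.float64(8.1)] [0.5011 0.364  0.012 ]
[[0.4282 0.4537 0.03  ]
 [0.5988 0.4343 0.03  ]
 [0.5715 0.263  0.03  ]
 [0.4015 0.2853 0.03  ]]
cont 6152.0 (536, 246) 63.9 [array([536.1, 249.8]), array([119.4,  66.4]), np.float64(80.2)] [ 0.4197 -0.7327  0.012 ]
[[ 0.5768 -0.6202  0.012 ]
 [ 0.6076 -0.8162  0.012 ]
 [ 0.2669 -0.842   0.012 ]
 [ 0.2388 -0.6522  0.012 ]]
cont 6272.5 (281, 202) 55.3 [array([280.8, 201.5]), array([81.6, 81.4]), np.float64(87.0)] [0.5716 0.0014 0.012 ]
[[ 0.688   0.1251  0.012 ]
 [ 0.6976 -0.1139  0.012 ]
 [ 0.4575 -0.1198  0.012 ]
 [ 0.4489  0.1137  0.012 ]]
cont 197.0 (192, 147) 11.4 [array([192.8, 148.8]), array([19.1, 19.8]), np.float64(45.0)] [0.7325 0.2579 0.012 ]
cont 835.0 (372, 150) 17.3 [array([371.8, 150.8]), array([33.2, 32.5]), np.float64(45.0)] [ 0.7193 -0.2698  0.012 ]
cont 1403.5 (518, 144) 23.8 [array([518.5, 147. ]), array([38., 47.]), np.float64(90.0)] [ 0.7248 -0.707   0.012 ]
cont 3380.5 (32, 152) 39.6 [array([ 29. , 152.8]), array([65.9, 56.3]), np.float64(74.9)] [0.7268 0.7363 0.012 ]
[[0.7962 0.8335 0.03  ]
 [0.8386 0.6787 0.03  ]
 [0.6483 0.6202 0.03  ]
 [0.6078 0.7726 0.03  ]]
```

View pics/crop1.png

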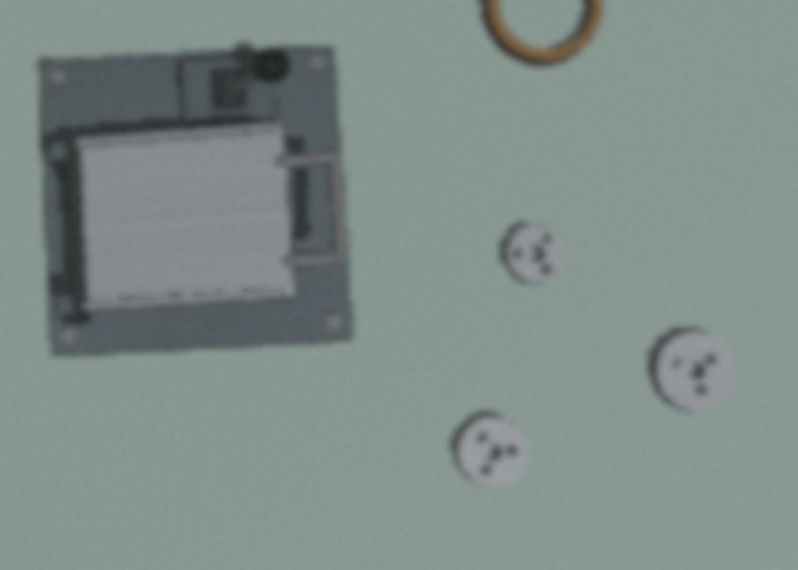

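Seen from above, the guard lies nearly along world x/y and its handle bar is at top pixel (318.7,205). The smallest disc is at crop (535,253), the largest at (697,370) and the middle one at (492,450). Next: stand yaw, handle position, disc sizes, and a planning helper.

```bash
cat >> h.py <<'E'
def plan(p,yaw):
    "tool-down: turn (units .1rad) first, then shift (units 20mm) in tool axes after turn"
    o=get_obs(); Rm=R.from_euler('xyz',o['ee_rot']).as_matrix()
    Rt=(R.from_euler('z',yaw)*R.from_euler('x',np.pi)).as_matrix()
    w=R.from_matrix(Rm.T@Rt).as_rotvec()/.1
    s=Rt.T@(np.array(p)-o['tool_pos'])/.02
    print('turn',w.round(2),'shift',s.round(2),'at',o['tool_pos'].round(4),o['ee_rot'].round(3),'t',round(o['t'],1))
def st():
    o=get_obs();print('t',round(o['t'],1),'p',o['tool_pos'].round(4),'rpy',o['ee_rot'].round(3),'F',o['force'].round(1),'T',o['torque'].round(2),'open',round(o['opening']*88,1),'g',round(o['grasp_force'],1))
E
python3 - <<'E'
from h import *
import bench
print([n for n in dir(bench) if not n.startswith('_')], getattr(bench,'tip_reach',None))
c=snap('top');f=c['frame']
print('handle',ray(c,[[318.7,205.3]],.104))
for n,u,v in [('small',535,253),('big',697,370),('mid',492,450)]:
    print(n,ray(c,[[230+u/3.8,150+v/3.8]],.018)[0].round(4))
print('ball',ray(c,[[230+270/3.8,150+66/3.8]],.104)[0].round(4))
# stand edges via line fits
cor=np.array([[38,60],[333,46],[352,340],[53,356]])/3.8+[230,150]
P=ray(c,cor,.012);print(P.round(4),P.mean(0))
for i in range(4):
    d=P[(i+1)%4]-P[i];print(np.degrees(np.arctan2(d[1],d[0])),np.linalg.norm(d))
plan([.547,-.1,.2],np.pi+.035)
E
```

```text
['IKError', 'camera', 'get_obs', 'hand_in', 'tip_reach'] 0.022
handle [[ 0.54539183 -0.09994439  0.104     ]]
small [ 0.5228 -0.2576  0.018 ]
big [ 0.4321 -0.3763  0.018 ]
mid [ 0.3749 -0.2192  0.018 ]
ball [ 0.6506 -0.0546  0.104 ]
[[ 0.6793  0.1193  0.012 ]
 [ 0.6872 -0.1089  0.012 ]
 [ 0.4593 -0.1173  0.012 ]
 [ 0.4507  0.109   0.012 ]] [5.69117401e-01 5.12458883e-04 1.20000000e-02]
-88.01446731304232 0.22826984758634827
-177.89122488743394 0.2280578265287942
92.15913427328995 0.22638966063473903
2.5795953816626223 0.2287555360986681
turn [-0.01 -0.   -4.63] shift [-12.1  -36.14   2.99] at [0.2799 0.6138 0.2599] [-3.14  -0.     2.714] t 0.2
```

```bash
python3 -m pendant '[[0,0,0,0.6,0,0,-0.93],[0,0,0,0.6,0,0,-0.93],[0,0,0,0.6,0,0,-0.93],[0,0,0,0.6,0,0,-0.92],[0,0,0,0.6,0,0,-0.92],[0,-0.33,-1,0,0,0,0],[0,-0.33,-1,0,0,0,0],[0,-0.33,-1,0,0,0,0],[0,-0.33,-1,0,0,0,0],[0,-0.33,-1,0,0,0,0],[0,-0.33,-1,0,0,0,0],[0,-0.33,-1,0,0,0,0]]' 20
python3 -m pendant '[[0,-0.33,-1,0,0,0,0],[0,-0.33,-1,0,0,0,0],[0,-0.33,-1,0,0,0,0],[0,-0.33,-1,0,0,0,0],[0,-0.33,-1,0,0,0,0],[0,-0.33,-1,0,0,0,0],[0,-0.33,-1,0,0,0,0],[0,-0.33,-1,0,0,0,0],[0,-0.33,-1,0,0,0,0],[0,-0.33,-1,0,0,0,0],[0,-0.33,-1,0,0,0,0],[0,-0.33,-1,0,0,0,0]]'
python3 -m pendant '[[0.77,-0.33,-1,0,0,0,0],[0.77,-0.33,-1,0,0,0,0],[0.77,-0.33,-1,0,0,0,0],[0.77,-0.33,-1,0,0,0,0],[0.77,-0.33,-1,0,0,0,0],[0.77,-0.33,-1,0,0,0,0],[0.77,-0.33,-1,0,0,0,0],[0.77,-0.33,-1,0,0,0,0],[0.77,-0.33,-1,0,0,0,0],[0.77,-0.33,-1,0,0,0,0],[0.77,0,0,0,0,0,0],[0.77,0,0,0,0,0,0]]'
python3 - <<'E'
from h import *
st();snap('wrist','w1.png');plan([.544,-.1,.15],np.pi+.038)
E
```

```text
t: 1.7
tool_pos: [0.3316, 0.4745, 0.2008]
ee_rot: [3.141, 0.0, -3.107]
force: [0.3, -0.0, 1.0]
opening: 0.994
grasp_force: 0.0
t: 3.2
tool_pos: [0.419, 0.2375, 0.2007]
ee_rot: [3.142, 0.0, -3.106]
force: [-1.1, -0.6, -0.4]
opening: 1.0
grasp_force: 0.0
t: 4.7
tool_pos: [0.4914, 0.0413, 0.2006]
ee_rot: [3.141, -0.0, -3.107]
force: [-0.8, 0.2, 0.8]
opening: 0.232
grasp_force: 0.0
t 4.7 p [0.4914 0.0413 0.2006] rpy [ 3.141 -0.    -3.107] F [-0.8  0.2  0.8] T [0.05 0.02 0.04] open 20.4 g 0.0
turn [ 0.   -0.   -0.03] shift [-2.36 -7.17  2.53] at [0.4913 0.0416 0.2006] [ 3.141 -0.    -3.106] t 4.8
```

View pics/w1.png

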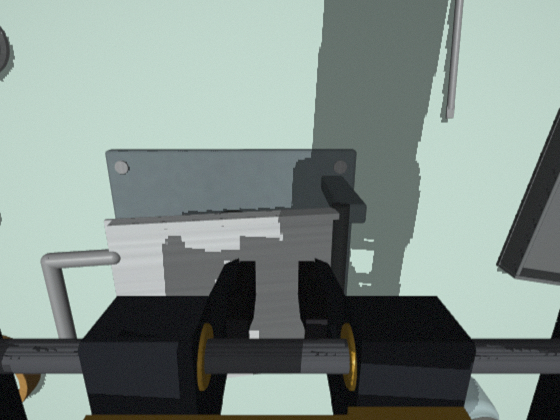

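The wrist camera looks forward past the fingers: handle bar at left (60,290), guard in the middle, hinge post at (345,200). Now to the handle.

```bash
python3 -m pendant '[[0.77,-0.33,-1,0,0,0,0],[0.77,-0.33,-1,0,0,0,0],[0.77,-0.33,-1,0,0,0,0],[0.77,-0.33,-1,0,0,0,0],[0.77,-0.33,-1,0,0,0,0],[0.77,-0.33,-1,0,0,0,0],[0.77,-0.33,-1,0,0,0,0],[0.77,-0.05,-0.17,0.8,0,0,0],[0.77,0,0,0.8,0,0,0],[0.77,0,0,0.7,0,0,0],[0.77,0,0,0,0,0,0],[0.77,0,0,0,0,0,0]]'
python3 - <<'E'
from h import *
c=snap('wrist','w2.png');plan([.544,-.1,.107],np.pi+.038)
print(proj(c,[[.544+.03,-.1,.104],[.544-.03,-.1,.104]]))
E
```

```text
t: 6.25
tool_pos: [0.544, -0.1, 0.1547]
ee_rot: [3.142, -0.0, -3.106]
force: [0.4, -0.2, -0.1]
opening: 0.229
grasp_force: 0.0
turn [-0.    0.01 -0.02] shift [0.01 0.01 2.41] at [ 0.5443 -0.1001  0.1552] [-3.141e+00  1.000e-03 -3.106e+00] t 6.3
[[273.41913795 295.25636473]
 [277.35505429 197.29314564]]
```

View pics/w2.png

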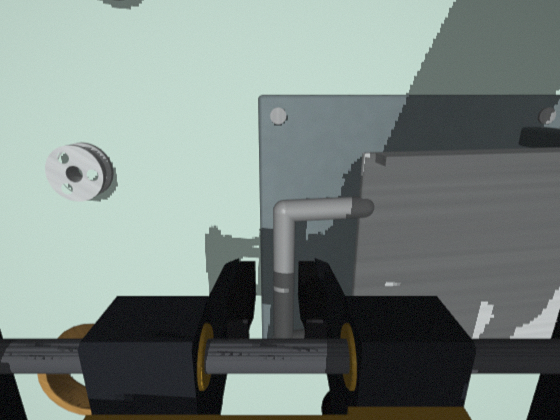

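The bar runs at u≈283, between the fingers (centre ≈278) and about 4 mm to the +y side of the prediction. I shift 3 mm, descend and grip.

```bash
python3 -m pendant '[[0.77,0,0.15,0.8,0,0,0],[0.77,0,0,0.8,0,0,0],[0.77,0,0,0.8,0,0,0],[0.77,0,0,0,0,0,0],[1,0,0,0,0,0,0],[1,0,0,0,0,0,0],[1,0,0,0,0,0,0],[1,0,0,0,0,0,0]]' 12
python3 - <<'E'
from h import *
st()
E
```

```text
t: 7.3
tool_pos: [0.5438, -0.0973, 0.1068]
ee_rot: [3.142, 0.0, -3.106]
force: [0.4, 1.8, -2.6]
opening: 0.004
grasp_force: 1.2
t 7.3 p [ 0.5438 -0.0973  0.1068] rpy [ 3.142  0.    -3.106] F [ 0.4  1.8 -2.6] T [ 0.31 -0.05  0.05] open 0.4 g 1.2
```

```bash
python3 - <<'E'
from h import *
st();c=snap('wrist');s=snap('side')
a=c['frame'][180:420,100:460];b=s['frame'][150:270,220:400]
im=np.hstack([cv2.resize(a,(450,300)),cv2.resize(b,(350,300))]);cv2.imwrite('pics/w3.png',im[:,:,::-1])
E
```

```text
t 7.3 p [ 0.5438 -0.0973  0.1068] rpy [ 3.142  0.    -3.106] F [ 0.4  1.8 -2.6] T [ 0.31 -0.05  0.05] open 0.4 g 1.2
```

View pics/w3.png

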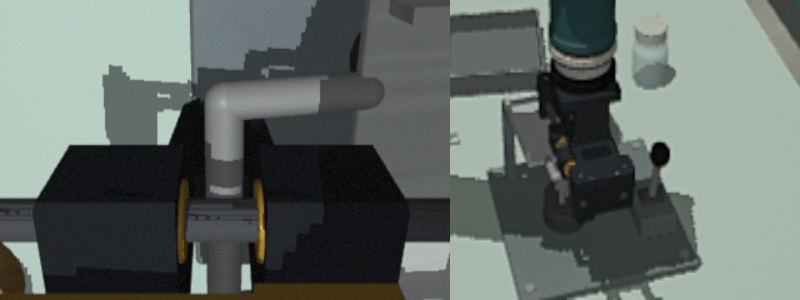

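```bash
python3 - <<'E'
from h import *
c=snap('wrist');t=snap('top')
for z in (.09,.104,.12,.135): print(z,ray(c,[[276,256]],z).round(4),ray(t,[[318.7,205.3]],z).round(4))
print('tips',proj(c,[[.5438,-.0973,z] for z in (.085,.104,.13)]))
f=t['frame'][150:260,230:340];cv2.imwrite('pics/t3.png',cv2.resize(f,(600,600))[:,:,::-1])
E
```

```text
0.09 [[ 0.5319 -0.0974  0.09  ]] [[ 0.5474 -0.1013  0.09  ]]
0.104 [[ 0.5251 -0.0976  0.104 ]] [[ 0.5454 -0.0999  0.104 ]]
0.12 [[ 0.5174 -0.0979  0.12  ]] [[ 0.5431 -0.0984  0.12  ]]
0.135 [[ 0.5101 -0.0981  0.135 ]] [[ 0.5409 -0.097   0.135 ]]
tips [[275.24751404 273.86737292]
 [275.12944698 295.52887243]
 [274.91169372 335.47957627]]
```

View pics/t3.png

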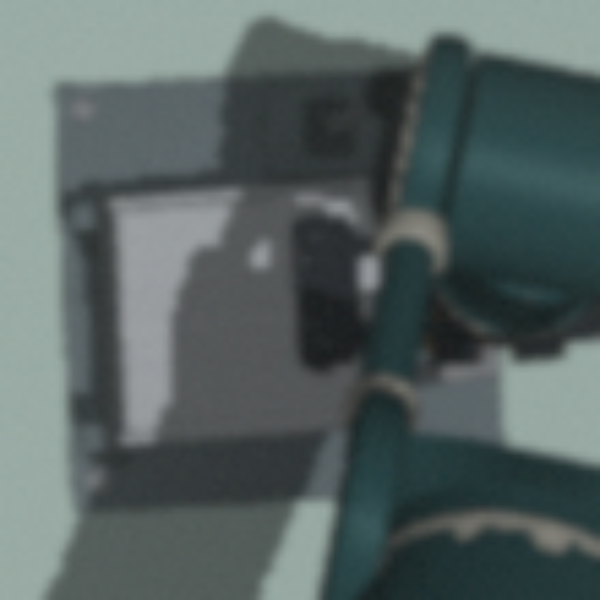

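The bar now sits about 30 mm above the pads, caught between the finger blocks at z≈0.135. The guard must have been slightly raised, or the pads wedged it up. I open, rise 29 mm and regrip.

```bash
python3 -m pendant '[[0.77,0,0,0,0,0,0],[0.77,0,0,0,0,0,0],[0.77,0,0,-0.7,0,0,0],[0.77,0,0,-0.75,0,0,0],[0.77,0,0,0,0,0,0],[1,0,0,0,0,0,0],[1,0,0,0,0,0,0],[1,0,0,0,0,0,0],[1,0,0,0,0,0,0]]' 12
python3 - <<'E'
from h import *
st()
E
```

```text
t: 8.62
tool_pos: [0.5438, -0.0966, 0.1353]
ee_rot: [3.14, -0.0, -3.106]
force: [0.7, 4.8, -1.1]
opening: 0.095
grasp_force: 11.9
t 8.6 p [ 0.5438 -0.0966  0.1353] rpy [ 3.14  -0.    -3.106] F [ 0.7  4.8 -1.1] T [ 0.76 -0.21  0.  ] open 8.4 g 11.9
```

```bash
python3 - <<'E'
import numpy as np
th=np.linspace(.155,1.87,20)
y=-.185*np.cos(th);z=.185*np.sin(th)
for a,b in zip(np.diff(y)/.02,np.diff(z)/.02):print(f'{a:.2f},{-b:.2f}',end=' | ')
E
```

```text
0.17,-0.82 | 0.24,-0.80 | 0.31,-0.77 | 0.38,-0.74 | 0.44,-0.71 | 0.51,-0.66 | 0.56,-0.62 | 0.62,-0.56 | 0.67,-0.50 | 0.71,-0.44 | 0.74,-0.38 | 0.78,-0.31 | 0.80,-0.24 | 0.82,-0.16 | 0.83,-0.09 | 0.83,-0.01 | 0.83,0.06 | 0.82,0.14 | 0.81,0.21 |
```

```bash
python3 -m pendant '[[1,0,0.17,-0.82,0,0,0],[1,0,0.24,-0.80,0,0,0],[1,0,0.31,-0.77,0,0,0],[1,0,0.38,-0.74,0,0,0],[1,0,0.44,-0.71,0,0,0],[1,0,0.51,-0.66,0,0,0],[1,0,0.56,-0.62,0,0,0],[1,0,0.62,-0.56,0,0,0],[1,0,0.67,-0.50,0,0,0],[1,0,0,0,0,0,0]]' 12
python3 -m pendant '[[1,0,0.71,-0.44,0,0,0],[1,0,0.74,-0.38,0,0,0],[1,0,0.78,-0.31,0,0,0],[1,0,0.80,-0.24,0,0,0],[1,0,0.82,-0.16,0,0,0],[1,0,0.83,-0.09,0,0,0],[1,0,0.83,-0.01,0,0,0],[1,0,0.83,0.06,0,0,0],[1,0,0.82,0.14,0,0,0],[1,0,0.81,0.21,0,0,0],[1,0,0,0,0,0,0],[1,0,0,0,0,0,0]]' 12
python3 - <<'E'
from h import *
st();snap('side','s4.png')
E
```

```text
t: 9.88
tool_pos: [0.5404, -0.0172, 0.2569]
ee_rot: [3.138, -0.002, -3.105]
force: [3.6, 6.4, -8.3]
opening: 0.09
grasp_force: 12.5
t: 11.38
tool_pos: [0.5351, 0.1373, 0.2853]
ee_rot: [-3.135, -0.001, -3.106]
force: [-5.1, -14.3, -3.0]
opening: 0.101
grasp_force: 12.2
t 11.4 p [0.5351 0.1373 0.2853] rpy [-3.135e+00 -1.000e-03 -3.106e+00] F [ -5.1 -14.3  -3. ] T [-2.06  0.7  -0.01] open 8.9 g 12.2
```

View pics/s4.png

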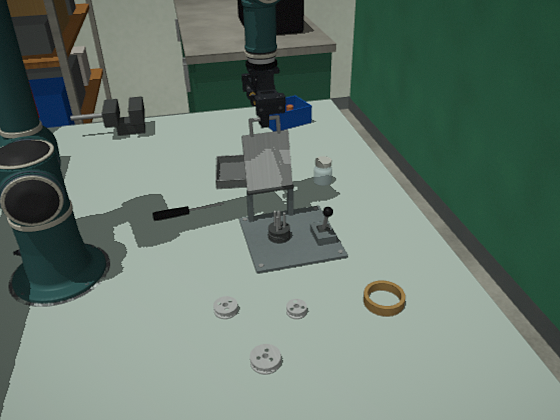

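The guard leans fully open against its stop (14 N reaction), and the side view shows the spindle with the old disc at (279,232). I release, rise, turn to yaw π/2 and go above the spindle.

```bash
python3 -m pendant '[[0.5,0,0,0,0,0,0],[0.5,0,0,0,0,0,0],[0.3,0,0,-1,0,0,0.5],[0.2,0,0,-1,0,0,1],[0,0,0,-1,0,0,1],[0,0,0,0,0,0,1],[0,0,0,0,0,0,1],[0,0,0,0,0,0,1],[0,0,0,0,0,0,1],[0,0,0,0,0,0,1],[0,0,0,0,0,0,1],[0,0,0,0,0,0,1]]'
python3 -m pendant '[[0,0,0,0,0,0,1],[0,0,0,0,0,0,1],[0,0,0,0,0,0,1],[0,0,0,0,0,0,1],[0,0,0,0,0,0,1],[0,0,0,0,0,0,1],[0,0,0,0,0,0,0.2],[0,-1,0,0,0,0,0],[0,-1,0,0,0,0,0],[0,-1,0,0,0,0,0],[0,-1,0,0,0,0,0],[0,-1,0,0,0,0,0]]'
python3 -m pendant '[[0,-1,0,0,0,0,0],[0,-1,0,1,0,0,0],[0,-1,0,1,0,0,0],[0,-1,0,1,0,0,0],[0,-1,0,1,0,0,0],[0,0,0,1,0,0,0],[0,0,0,1,0,0,0],[0,0,0,1,0,0,0],[0,0,0,0.5,0,0,0],[0,0,0,0,0,0,0],[0,0,0,0,0,0,0]]'
python3 - <<'E'
from h import *
st();c=snap('wrist','w5.png')
o=get_obs();Rm=R.from_euler('xyz',o['ee_rot']).as_matrix();M=cv2.Rodrigues(np.array(c['rvec'],float))[0]
print('cam in tool',Rm.T@(-M.T@np.array(c['tvec']).ravel()-o['tool_pos']),(Rm.T@M.T).round(3),c['fx'],c['cx'],c['cy'])
print(proj(c,[[.539,0,.024],[.539,0,.042],[.539,0,.092]]))
E
```

```text
t: 12.92
tool_pos: [0.5366, 0.1413, 0.3461]
ee_rot: [3.137, 0.001, 2.224]
force: [-0.3, -0.2, 0.3]
opening: 0.999
grasp_force: 0.0
t: 14.42
tool_pos: [0.5391, 0.0381, 0.3437]
ee_rot: [-3.142, 0.0, 1.606]
force: [-0.1, -0.6, -0.3]
opening: 0.999
grasp_force: 0.0
t: 15.8
tool_pos: [0.5433, -0.0598, 0.1945]
ee_rot: [3.14, 0.0, 1.607]
force: [0.7, -0.1, -0.0]
opening: 0.999
grasp_force: 0.0
t 15.8 p [ 0.5433 -0.0598  0.1945] rpy [3.14  0.    1.607] F [ 0.7 -0.1 -0. ] T [-0.12  0.02 -0.03] open 87.9 g 0.0
cam in tool [ 0.082551    0.00113779 -0.12549084] [[ 0.002 -0.949 -0.314]
 [ 1.     0.002  0.001]
 [-0.    -0.314  0.949]] 343.9378862634498 276.47227524965416 211.1541886161955
[[271.89913165 125.50442271]
 [271.65903482 127.29004904]
 [270.79966547 133.68127269]]
```

View pics/w5.png

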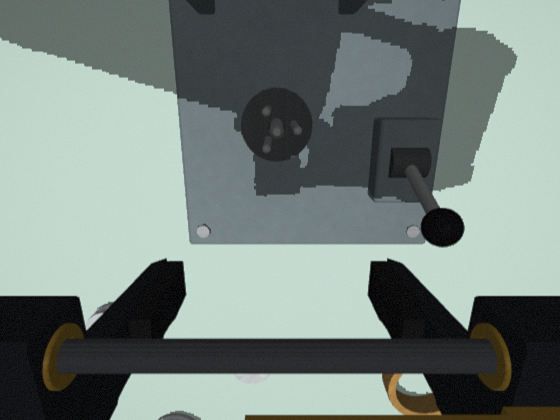

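The wrist view shows the old disc centred near (277,125) with stud tops near (266,112), (297,128) and (267,147). I measure these numerically.

```bash
python3 - <<'E'
from h import *
c=snap('wrist');g=cv2.cvtColor(c['frame'],cv2.COLOR_RGB2GRAY)
roi=g[80:170,230:325]
d=((roi<62)).astype(np.uint8)
print('grays',g[125,245:312:3],g[190,300],g[150,210])
h=(g>75)
mask=np.zeros_like(g);cv2.circle(mask,(277,127),30,1,-1)
for th in (70,80,90):
    n,l,s,ce=cv2.connectedComponentsWithStats(((g>th)&(mask>0)).astype(np.uint8))
    print(th,[(s[i,4],ce[i].round(1)) for i in range(1,n) if s[i,4]>5])
for th in (45,50,55):
    m=((g<th)).astype(np.uint8)*255;m[:75]=0;m[172:]=0;m[:,:228]=0;m[:,325:]=0
    cs,_=cv2.findContours(m,cv2.RETR_EXTERNAL,cv2.CHAIN_APPROX_NONE)
    k=max(cs,key=cv2.contourArea);print(th,cv2.contourArea(k),cv2.fitEllipse(cv2.convexHull(k)))
np.save('/tmp/c.npy',c,allow_pickle=True)
E
```

```text
grays [40 38 40 37 39 36 39 41 39 59 61 61 55 32 38 49 53 59 39 35 31 39 44] 123 121
70 [(np.int32(35), array([265.2, 110.7])), (np.int32(48), array([276. , 131.1])), (np.int32(34), array([297.3, 129.9])), (np.int32(31), array([265.7, 147.7]))]
80 [(np.int32(11), array([265.5, 110.4])), (np.int32(21), array([275.8, 131.3])), (np.int32(8), array([297.1, 130. ])), (np.int32(7), array([265.3, 147.9]))]
90 []
45 3927.5 ((276.03753662109375, 123.92467498779297), (70.28746032714844, 73.03753662109375), 175.84075927734375)
50 3980.0 ((276.0146179199219, 123.89153289794922), (70.67699432373047, 73.81365966796875), 179.6954803466797)
55 4041.5 ((276.0512390136719, 124.06629180908203), (71.35317993164062, 74.3169174194336), 173.40965270996094)
```

```bash
python3 - <<'E'
from h import *
c=np.load('/tmp/c.npy',allow_pickle=True).item()
S=ray(c,[[265.3,110.6],[297.2,129.9],[265.6,147.8]],.0845);print(S.round(4),S[:3].mean(0).round(4),ray(c,[[276,131.2]],.092).round(4),ray(c,[[276,124]],.038).round(4))
C=S.mean(0);d=S-C;print(np.hypot(d[:,0],d[:,1]),np.degrees(np.arctan2(d[:,1],d[:,0])))
plan([C[0],C[1],.1],np.pi/2+.038)
E
```

```text
[[ 0.535   0.0139  0.0845]
 [ 0.5567  0.0023  0.0845]
 [ 0.5359 -0.0104  0.0845]] [0.5425 0.0019 0.0845] [[0.5425 0.0016 0.092 ]] [[0.5425 0.0022 0.038 ]]
[0.01414671 0.01418548 0.01401896] [ 122.17857452    1.49241277 -118.30219725]
turn [ 0.02  0.   -0.02] shift [3.09 0.07 4.74] at [ 0.5434 -0.06    0.1948] [3.14  0.    1.607] t 15.9
```

The hub comes out at (0.5425, 0.002) with yaw ≈0.033. Stud radius is 14.1 mm, and the pin and disc centre agree. I grip the old disc.

```bash
python3 -m pendant '[[0,1,0,0,0,0,0],[0,1,0,0,0,0,0],[0,1,0,0,0,0,0],[0,0.1,-0.04,0.8,0,0,0],[0,0,0,1,0,0,0],[0,0,0,1,0,0,0],[0,0,0,1,0,0,0],[0,0,0,1,0,0,0],[0,0,0,1,0,0,0],[0,0,0,0.7,0,0,0],[0,0,0,0.5,0,0,0],[0,0,0,0,0,0,0]]'
python3 -m pendant '[[0,0,0,0,0,0,0],[1,0,0,0,0,0,0],[1,0,0,0,0,0,0],[1,0,0,0,0,0,0],[1,0,0,0,0,0,0],[1,0,0,0,0,0,0]]' 30
python3 -c "
from h import *
st();plan([.5425,.002,.055],np.pi/2+.035)"
```

```text
t: 17.4
tool_pos: [0.539, 0.002, 0.0528]
ee_rot: [-3.14, -0.0, 1.607]
force: [-0.2, 0.5, -0.5]
opening: 1.001
grasp_force: 0.0
t: 18.15
tool_pos: [0.5399, 0.0019, 0.054]
ee_rot: [3.141, 0.0, 1.607]
force: [0.3, 0.3, 2.0]
opening: 0.62
grasp_force: 30.0
t 18.1 p [0.5399 0.0019 0.054 ] rpy [3.141 0.    1.607] F [0.3 0.3 2. ] T [-0.07  0.08  0.05] open 54.6 g 30.0
turn [0.01 0.   0.01] shift [-0.    0.13 -0.05] at [0.5399 0.0019 0.054 ] [3.141 0.    1.607] t 18.1
```

```bash
python3 -m pendant '[[1,0,0,-0.4,0,0,0],[1,0,0,-0.6,0,0,0],[1,0,0,-0.8,0,0,0],[1,0,0,-0.9,0,0,0],[1,0,0,-1,0,0,0],[1,0,0,-1,0,0,0],[1,0,0,-1,0,0,0],[1,0,0,-1,0,0,0],[1,0,0,-1,0,0,0],[1,0,0,-1,0,0,0],[1,0,0,-1,0,0,0],[1,0,0,-1,0,0,0]]' 30
python3 -m pendant '[[1,0,0,-1,0,0,0],[1,0,0,-1,0,0,0],[1,0,0,-1,0,0,0],[1,0,0,-1,0,0,0],[1,0,0,-1,0,0,0],[1,0.9,-0.05,0,0,0,0],[1,1,-0.05,0,0,0,0],[1,1,-0.05,0,0,0,0],[1,1,-0.05,0,0,0,0],[1,1,-0.05,0,0,0,0],[1,1,-0.05,0,0,0,0],[1,1,-0.05,0,0,0,0]]'
python3 -m pendant '[[1,1,-0.05,0,0,0,0],[1,1,-0.05,0,0,0,0],[1,1,-0.05,0,0,0,0],[1,1,-0.05,0,0,0,0],[1,1,-0.05,0,0,0,0],[1,1,-0.05,0,0,0,0],[1,1,-0.05,0,0,0,0],[1,0.5,0,0,0,0,0],[1,0,0,0,0,0,0],[1,0,0,0,0,0,0]]'
python3 - <<'E'
from h import *
st();c=snap('wrist','w6.png');plan([.5,.36,.06],np.pi/2+.035)
t=snap('top');im=cv2.hconcat([cv2.resize(c['frame'],(400,300)),cv2.resize(t['frame'][100:310,60:340],(400,300))]);cv2.imwrite('pics/w6.png',im[:,:,::-1])
E
```

```text
t: 19.65
tool_pos: [0.5388, 0.002, 0.2693]
ee_rot: [-3.141, -0.0, 1.607]
force: [0.4, 0.3, -1.1]
opening: 0.62
grasp_force: 30.0
t: 21.15
tool_pos: [0.5275, 0.141, 0.3677]
ee_rot: [3.142, -0.0, 1.607]
force: [0.0, 0.3, -0.3]
opening: 0.622
grasp_force: 30.0
t: 22.4
tool_pos: [0.5154, 0.2888, 0.3676]
ee_rot: [-3.142, 0.001, 1.607]
force: [-0.1, 0.4, -1.5]
opening: 0.619
grasp_force: 30.0
t 22.4 p [0.5154 0.2888 0.3676] rpy [-3.142e+00  1.000e-03  1.607e+00] F [-0.1  0.4 -1.5] T [-0.04  0.01 -0.  ] open 54.4 g 30.0
turn [0. 0. 0.] shift [ 3.59 -0.65 15.39] at [0.5154 0.2887 0.3677] [3.142 0.    1.606] t 22.4
```

View pics/w6.png

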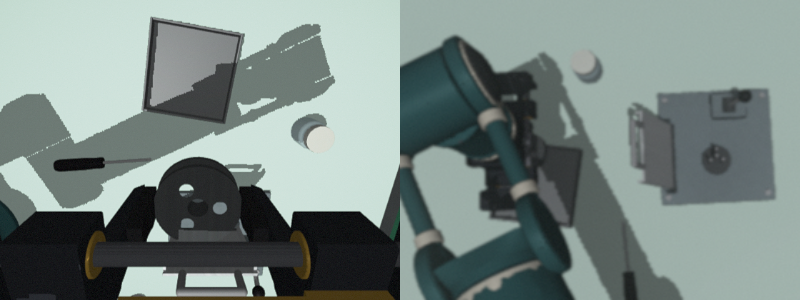

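The disc is firmly held, and the spindle is bare apart from its studs. The tray is ahead at about (190,70) in the left half. I set the disc down in its centre.

```bash
python3 -m pendant '[[1,0.9,-0.16,0,0,0,0],[1,0.9,-0.16,0,0,0,0],[1,0.9,-0.16,0.5,0,0,0],[1,0.9,-0.17,1,0,0,0],[1,0,0,1,0,0,0],[1,0,0,1,0,0,0],[1,0,0,1,0,0,0],[1,0,0,1,0,0,0],[1,0,0,1,0,0,0],[1,0,0,1,0,0,0],[1,0,0,1,0,0,0],[1,0,0,1,0,0,0]]' 30
python3 -m pendant '[[1,0,0,1,0,0,0],[1,0,0,1,0,0,0],[1,0,0,1,0,0,0],[1,0,0,1,0,0,0],[1,0,0,0.7,0,0,0],[1,0,0,0.5,0,0,0],[1,0,0,0.5,0,0,0],[1,0,0,0.3,0,0,0],[1,0,0,0,0,0,0],[1,0,0,0,0,0,0]]' 30
python3 -c "
from h import *
st();plan([.5,.36,.036],np.pi/2+.035)"
```

```text
t: 24.0
tool_pos: [0.4997, 0.3607, 0.1764]
ee_rot: [3.142, -0.0, 1.607]
force: [0.3, -0.3, -0.8]
opening: 0.616
grasp_force: 30.0
t: 25.25
tool_pos: [0.5001, 0.361, 0.0582]
ee_rot: [3.141, -0.0, 1.607]
force: [0.5, -0.1, -0.9]
opening: 0.62
grasp_force: 30.0
t 25.2 p [0.5001 0.361  0.0582] rpy [ 3.141 -0.     1.607] F [ 0.5 -0.1 -0.9] T [-0.09  0.11 -0.01] open 54.5 g 30.0
turn [ 0.01 -0.    0.01] shift [-0.05 -0.01  1.11] at [0.5001 0.361  0.0582] [ 3.141 -0.     1.607] t 25.2
```

```bash
python3 -m pendant '[[1,0,0,0.5,0,0,0],[1,0,0,0.5,0,0,0],[1,0,0,0.08,0,0,0],[1,0,0,0,0,0,0],[0.25,0,0,0,0,0,0],[0.1,0,0,0,0,0,0],[0.1,0,0,-0.5,0,0,0],[0,0,0,-1,0,0,0],[0,0,0,-1,0,0,0],[0,0,0,-1,0,0,0],[0,0,0,-1,0,0,0],[0,0,0,-1,0,0,0]]' 30
python3 -m pendant '[[0,0,0,-1,0,0,0],[0,0,0,-1,0,0,0],[0,0,0,-1,0,0,0],[0,0,0,-1,0,0,0],[0,0,0,-1,0,0,0],[0,0,0,-1,0,0,0],[0,0,0,-1,0,0,0],[0,0,0,-1,0,0,0],[0,0,0,-1,0,0,0],[0,0,0,-1,0,0,0],[0,0,0,-0.3,0,0,0],[0,0,0,0,0,0,0]]'
python3 - <<'E'
from h import *
st();c=snap('wrist')
# tray/old disc: darkest blob
t=snap('top');f=t['frame']
plan([.43,-.43,.25],np.pi/2+.035)
P=proj(t,[[.5,.36,.022],[.543,.002,.024]]);print(P)
cv2.imwrite('pics/w7.png',np.hstack([cv2.resize(c['frame'],(400,300)),cv2.resize(t['frame'][170:320,300:500],(400,300))])[:,:,::-1])
E
```

```text
t: 26.75
tool_pos: [0.4998, 0.3608, 0.1479]
ee_rot: [3.141, -0.0, 1.607]
force: [0.6, -0.1, 0.4]
opening: 0.999
grasp_force: 0.0
t: 28.25
tool_pos: [0.4999, 0.3608, 0.3525]
ee_rot: [3.141, -0.0, 1.607]
force: [0.8, 0.1, -0.5]
opening: 1.003
grasp_force: 0.0
t 28.2 p [0.4999 0.3608 0.3525] rpy [ 3.141 -0.     1.607] F [ 0.8  0.1 -0.5] T [-0.09  0.1   0.  ] open 88.2 g 0.0
turn [-0.01  0.01  0.01] shift [-39.38  -4.85   5.06] at [0.4994 0.3605 0.3511] [-3.140e+00  1.000e-03  1.607e+00] t 28.4
[[155.51301944 227.59518785]
 [280.74650743 210.69777551]]
```

View pics/w7.png

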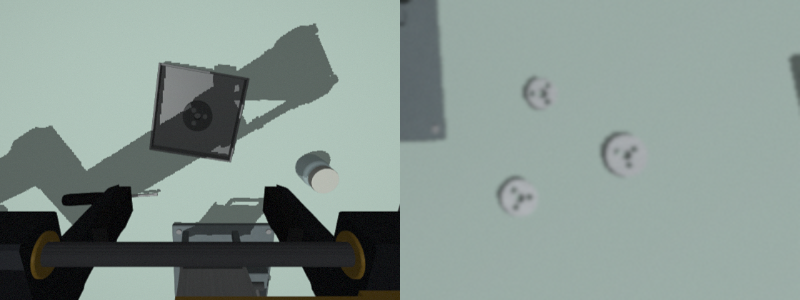

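The old disc lies flat in the tray centre, and the new discs are still where they were. I go behind the big disc to look.

```bash
python3 -m pendant '[[0,-1,-0.12,0,0,0,0],[0,-1,-0.12,0,0,0,0],[0,-1,-0.12,0,0,0,0],[0,-1,-0.12,0,0,0,0],[0,-1,-0.12,0,0,0,0],[0,-1,-0.12,0,0,0,0],[0,-1,-0.12,0,0,0,0],[0,-1,-0.12,0,0,0,0],[0,-1,-0.12,0,0,0,0],[0,-1,-0.12,0,0,0,0],[0,-1,-0.12,0,0,0,0],[0,-1,-0.12,0,0,0,0]]'
python3 -m pendant '[[0,-1,-0.12,0,0,0,0],[0,-1,-0.12,0,0,0,0],[0,-1,-0.12,0,0,0,0],[0,-1,-0.12,0,0,0,0],[0,-1,-0.12,0,0,0,0],[0,-1,-0.12,0,0,0,0],[0,-1,-0.12,0,0,0,0],[0,-1,-0.12,0,0,0,0],[0,-1,-0.12,0,0,0,0],[0,-1,-0.12,0,0,0,0],[0,-1,-0.12,0,0,0,0],[0,-1,-0.12,0,0,0,0]]'
python3 -m pendant '[[0,-1,-0.12,0.3,0,0,0],[0,-1,-0.12,0.5,0,0,0],[0,-1,-0.12,0.5,0,0,0],[0,-1,-0.12,0.6,0,0,0],[0,-1,-0.12,0.6,0,0,0],[0,-1,-0.12,0.6,0,0,0],[0,-1,-0.12,0.6,0,0,0],[0,-1,-0.12,0.6,0,0,0],[0,-1,-0.12,0.6,0,0,0],[0,-1,-0.12,0.6,0,0,0],[0,-1,-0.12,0.6,0,0,0],[0,-1,-0.12,0.6,0,0,0]]'
python3 -m pendant '[[0,-1,-0.12,0.6,0,0,0],[0,-1,-0.12,0.6,0,0,0],[0,-1,-0.12,0.3,0,0,0],[0,0,0,0,0,0,0],[0,0,0,0,0,0,0]]'
cat >> h.py <<'E'
HUB=np.array([.5425,.002]); HY=.033
def disc(guess,D,z=.018,c=None,lo=120):
    "wrist view: bright disc near guess; ellipse centre of top face and hole directions"
    c=c or camera('wrist');f=c['frame'];hsv=cv2.cvtColor(f,cv2.COLOR_RGB2HSV);g=cv2.cvtColor(f,cv2.COLOR_RGB2GRAY)
    u,v=proj(c,[[*guess,z]])[0]; rad=D/2*c['fx']/( -(-cv2.Rodrigues(np.array(c['rvec'],float))[0].T@np.array(c['tvec']).ravel())[2]*-1-z)
    print('expect px',u.round(1),v.round(1),'rad',rad.round(1))
    Y,X=np.mgrid[:420,:560]; near=np.hypot(X-u,Y-v)<rad*1.9
    m=((hsv[...,1]<28)&(g>lo)&near).astype(np.uint8)*255
    m=cv2.morphologyEx(m,cv2.MORPH_OPEN,np.ones((3,3)))
    cs,_=cv2.findContours(m,cv2.RETR_EXTERNAL,cv2.CHAIN_APPROX_NONE)
    if not cs: print('none');return
    k=max(cs,key=cv2.contourArea);e=cv2.fitEllipse(cv2.convexHull(k));print('ell',np.round(e[0],1),np.round(e[1],1),'diam mm ~',round(np.mean(e[1])/2/rad*D*1000,1))
    C=ray(c,[e[0]],z)[0]
    dm=(cv2.drawContours(np.zeros_like(m),[cv2.convexHull(k)],-1,255,-1)>0)&(np.hypot(X-e[0][0],Y-e[0][1])<.8*np.mean(e[1])/2)
    med=np.median(g[dm]); hm=(dm&(g<med-15)|dm&(hsv[...,1]>=28)).astype(np.uint8)
    n,l,s,ce=cv2.connectedComponentsWithStats(hm); out=[]
    for i in range(1,n):
        if s[i,4]<12: continue
        p=ray(c,[ce[i]],z)[0]-C; r=np.hypot(*p[:2]); a=np.degrees(np.arctan2(p[1],p[0]))
        print('  blob',s[i,4],ce[i].round(1),'r mm',round(r*1000,1),'ang',round(a,1))
        if .009<r<.019: out.append((a,s[i,4]))
    a=np.array([o[0] for o in out]); th=np.degrees(np.angle(np.exp(3j*np.radians(a)).sum()))/3
    print('centre',C.round(4),'hole ang mod120',round(th,1))
    return c,C,th
E
python3 - <<'E'
from h import *
st();c,C,th=disc((.435,-.374),.06)
f=c['frame'];u,v=proj(c,[C])[0].astype(int);cv2.imwrite('pics/w8.png',cv2.resize(f[max(v-70,0):v+70,u-90:u+90],(720,560))[:,:,::-1])
E
```

```text
t: 29.85
tool_pos: [0.4794, 0.1185, 0.3521]
ee_rot: [3.142, 0.0, 1.607]
force: [-0.2, -0.5, 0.1]
opening: 1.003
grasp_force: 0.0
t: 31.35
tool_pos: [0.459, -0.1222, 0.3521]
ee_rot: [3.142, 0.0, 1.607]
force: [-0.8, 0.2, 0.0]
opening: 1.002
grasp_force: 0.0
t: 32.85
tool_pos: [0.4392, -0.3633, 0.2173]
ee_rot: [3.142, -0.0, 1.607]
force: [0.3, -0.3, -0.2]
opening: 1.0
grasp_force: 0.0
t: 33.48
tool_pos: [0.4344, -0.4222, 0.1884]
ee_rot: [3.141, -0.0, 1.607]
force: [0.6, 1.1, 0.0]
opening: 0.998
grasp_force: 0.0
t 33.5 p [ 0.4344 -0.4222  0.1884] rpy [ 3.141 -0.     1.607] F [0.6 1.1 0. ] T [-0.12  0.08 -0.06] open 87.8 g 0.0
expect px 277.4 139.9 rad 34.8
ell [274.6 137.1] [69.5 72.3] diam mm ~ 61.0
  blob 51 [282.9 123.9] r mm 12.9 ang 59.7
  blob 116 [275.6 139.5] r mm 2.1 ang -64.6
  blob 39 [259.1 141.7] r mm 13.7 ang -161.7
centre [ 0.4326 -0.3718  0.018 ] hole ang mod120 -51.0
```

View pics/w8.png

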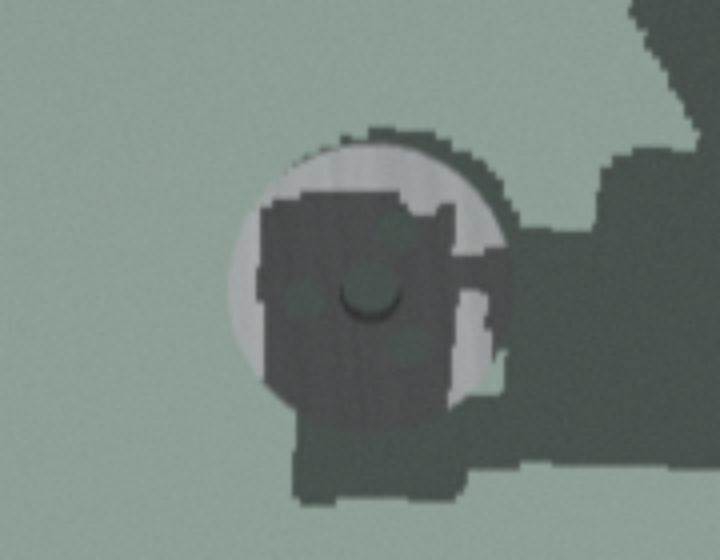

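The arm's shadow falls on the disc. Its holes are at crop (397,232), (303,299) and (410,345), with the bore at (371,288). I segment on the green-ness channel instead, which ignores shadow.

```bash
cat >> h.py <<'E'
def disc(guess,D,z=.018,c=None):
    c=c or camera('wrist');f=c['frame']
    a=cv2.medianBlur(cv2.cvtColor(f,cv2.COLOR_RGB2LAB)[...,1],3)
    M=cv2.Rodrigues(np.array(c['rvec'],float))[0];cam=-M.T@np.array(c['tvec'],float).ravel()
    ring=lambda r:np.array([[guess[0]+r*np.cos(t),guess[1]+r*np.sin(t),z] for t in np.linspace(0,6.28,40)])
    near=cv2.fillPoly(np.zeros(a.shape,np.uint8),[proj(c,ring(D*.5+.012)).astype(int)],1)
    th=cv2.threshold(a[near>0].reshape(-1,1),0,255,cv2.THRESH_OTSU)[0]
    m=((a>th)&(near>0)).astype(np.uint8)
    cs,_=cv2.findContours(m,cv2.RETR_EXTERNAL,cv2.CHAIN_APPROX_NONE)
    k=cv2.convexHull(max(cs,key=cv2.contourArea));W=ray(c,k.reshape(-1,2),z)[:,:2].astype(np.float32)
    fill=cv2.drawContours(np.zeros_like(m),[k],-1,1,-1); ys,xs=np.nonzero(fill)
    C=ray(c,np.c_[xs,ys],z).mean(0); Dm=2*np.sqrt(len(xs)/np.pi)*np.linalg.norm(C-cam)/c['fx']
    inner=cv2.erode(fill,np.ones((9,9)))
    n,l,s,ce=cv2.connectedComponentsWithStats(((m==0)&(inner>0)).astype(np.uint8)); P=[]
    for i in range(1,n):
        if s[i,4]<10: continue
        p=ray(c,[ce[i]],z)[0]; P.append(p); q=p-C
        print('  blob',s[i,4],ce[i].round(1),'r',round(np.hypot(*q[:2])*1000,1),'ang',round(np.degrees(np.arctan2(q[1],q[0])),1))
    P=np.array(P)
    if len(P)<3: print('th',th,'centre',C,Dm);return
    hs=P[np.argsort(np.abs(np.hypot(*(P-C)[:,:2].T)-.014))[:3]];H=hs.mean(0);q=hs-H
    ang=np.degrees(np.angle(np.exp(3j*np.arctan2(q[:,1],q[:,0])).mean()))/3
    print('centre',C.round(4),'D',round(Dm*1000,1),'holes ctr',H.round(4),'r',np.hypot(q[:,0],q[:,1]).round(4),'ang mod120',round(ang,1))
    return C,H,ang
E
python3 - <<'E'
from h import *
disc((.4335,-.3725),.06)
E
```

```text
blob 71 [282.5 124.1] r 13.3 ang 69.2
  blob 122 [276.2 138.6] r 0.3 ang 126.9
  blob 76 [259.6 141.7] r 14.5 ang -168.5
  blob 67 [285.5 153. ] r 14.3 ang -54.4
centre [ 0.4342 -0.3731  0.018 ] D 63.1 holes ctr [ 0.4338 -0.3737  0.018 ] r [0.0139 0.014  0.014 ] ang mod120 -51.3
```

```bash
python3 -c "
from h import *
plan([.434,-.3735,.03],1.607-.927)"
```

```text
turn [0.01 0.   9.27] shift [ 1.5  -1.9   7.94] at [ 0.4346 -0.4218  0.1887] [3.141 0.    1.607] t 33.6
```

```bash
python3 -m pendant '[[0,0,0,0,0,0,1],[0,0,0,0,0,0,1],[0,0,0,0,0,0,1],[0,0,0,0,0,0,1],[0,0,0,0,0,0,1],[0,0,0,0,0,0,1],[0,0,0,0,0,0,1],[0,0,0,0,0,0,1],[0,0,0,0,0,0,1],[0,0,0,0,0,0,0.27],[0,0.75,-0.95,0.5,0,0,0],[0,0.75,-0.95,0.5,0,0,0]]'
python3 -m pendant '[[0,0,0,1,0,0,0],[0,0,0,1,0,0,0],[0,0,0,1,0,0,0],[0,0,0,1,0,0,0],[0,0,0,0.5,0,0,0],[0,0,0,0,0,0,0]]'
python3 -c "
from h import *
plan([.434,-.3735,.03],1.607-.927)"
```

```text
t: 35.08
tool_pos: [0.4339, -0.3732, 0.1684]
ee_rot: [3.141, -0.0, 0.681]
force: [-1.2, 1.1, -0.1]
opening: 0.998
grasp_force: 0.0
t: 35.83
tool_pos: [0.4331, -0.3734, 0.0768]
ee_rot: [-3.139, 0.0, 0.68]
force: [0.5, 0.6, 0.6]
opening: 1.007
grasp_force: 0.0
turn [-0.02  0.   -0.  ] shift [0.03 0.03 2.34] at [ 0.4331 -0.3734  0.0768] [-3.139  0.     0.68 ] t 35.8
```

```bash
python3 -m pendant '[[0,0.03,0.03,0.9,0,0,0],[0,0,0,0.9,0,0,0],[0,0,0,0.54,0,0,0],[0,0,0,0,0,0,0],[1,0,0,0,0,0,0],[1,0,0,0,0,0,0],[1,0,0,0,0,0,0],[1,0,0,0,0,0,0],[1,0,0,0,0,0,0]]' 20
python3 -m pendant '[[1,0,0,-0.5,0,0,0],[1,0,0,-1,0,0,0],[1,0,0,-1,0,0,-0.8],[1,0,0,-1,0,0,-1],[1,0,0,-1,0,0,-1],[1,0,0,-1,0,0,-1],[1,0,0,-1,0,0,-1],[1,0,0,-0.5,0,0,-1],[1,0,0,0,0,0,-1],[1,0,0,0,0,0,-1],[1,0,0,0,0,0,-1],[1,0,0,0,0,0,-0.47]]' 20
python3 -m pendant '[[1,0,0,0,0,0,0]]'
python3 - <<'E'
from h import *
st();plan([.5425,.002,.165],1.607)
c=snap('wrist')
o=get_obs();p=o['tool_pos'];u,v=proj(c,[[p[0],p[1],p[2]-.012]])[0];print(u,v)
f=c['frame'];cv2.imwrite('pics/w9.png',cv2.resize(f[int(v)-110:min(420,int(v)+60),int(u)-110:int(u)+110],(660,510))[:,:,::-1])
E
```

```text
t: 36.95
tool_pos: [0.4348, -0.3741, 0.0319]
ee_rot: [3.141, -0.0, 0.68]
force: [-0.2, 0.8, 3.3]
opening: 0.665
grasp_force: 20.0
t: 38.45
tool_pos: [0.4346, -0.3739, 0.1727]
ee_rot: [3.141, 0.001, 1.609]
force: [0.2, -1.0, -0.4]
opening: 0.662
grasp_force: 20.0
t: 38.58
tool_pos: [0.4347, -0.3739, 0.1725]
ee_rot: [3.141, 0.001, 1.606]
force: [-0.2, -0.9, -0.4]
opening: 0.666
grasp_force: 20.0
t 38.6 p [ 0.4347 -0.3739  0.1725] rpy [3.141e+00 1.000e-03 1.606e+00] F [-0.2 -0.9 -0.4] T [-0.05  0.01  0.03] open 58.6 g 20.0
turn [ 0.01  0.01 -0.01] shift [18.59  6.07  0.38] at [ 0.4347 -0.3739  0.1725] [3.141e+00 1.000e-03 1.606e+00] t 38.6
273.1903409400127 287.6567242407973
```

View pics/w9.png

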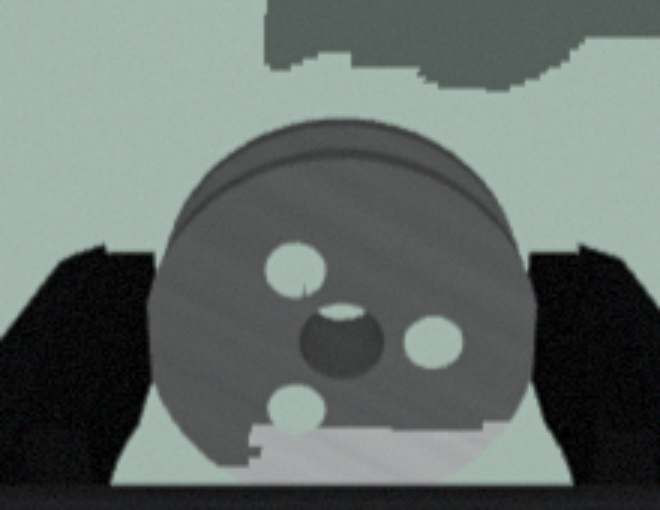

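The disc is held squarely. Its holes are at crop (295,270), (433,342) and (296,408), with the bore at (342,342). I compute its offset and angle in the hand.

```bash
cat >> h.py <<'E'
def inhand(H,D,dz=.0139,c=None,hub=HUB,hy=1.8):
    "held disc: find hole centres by green-ness; offset of disc from TCP and TCP target over hub"
    c=c or camera('wrist');o=get_obs();p=o['tool_pos'];z=p[2]-dz
    a=cv2.medianBlur(cv2.cvtColor(c['frame'],cv2.COLOR_RGB2LAB)[...,1],3)
    ring=lambda r:np.array([[p[0]+r*np.cos(t),p[1]+r*np.sin(t),z] for t in np.linspace(0,6.28,40)])
    near=cv2.fillPoly(np.zeros(a.shape,np.uint8),[proj(c,ring(.0215)).astype(int)],1)
    m=((a<H)&(near>0)).astype(np.uint8)
    n,l,s,ce=cv2.connectedComponentsWithStats(m);P=[]
    for i in range(1,n):
        if s[i,4]<40: continue
        q=ray(c,[ce[i]],z)[0];P.append(q);print('  blob',s[i,4],ce[i].round(1),((q-p)[:2]*1000).round(1))
    P=np.array(P)
    r=np.abs(np.hypot(*(P-p)[:,:2].T)-.014);hs=P[np.argsort(r)[:3]];Hc=hs.mean(0);q=hs-Hc
    ang=np.degrees(np.angle(np.exp(3j*np.arctan2(q[:,1],q[:,0])).mean()))/3
    d=Hc[:2]-p[:2];print('offset mm',(d*1000).round(2),'r',np.hypot(q[:,0],q[:,1]).round(4),'ang',round(ang,1),'need turn az units',round(np.radians(ang-hy)/.1,2),'tcp xy for hub',(hub-d).round(4))
E
python3 - <<'E'
from h import *
c=camera('wrist');a=cv2.cvtColor(c['frame'],cv2.COLOR_RGB2LAB)[...,1]
print(a[290,276],a[267,261],a[270,285],a[150,200])
inhand(125,.06,c=c)
Q=ray(c,[[261.3,267],[307.3,291],[261.7,313]],get_obs()['tool_pos'][2]-.0139);print(Q.round(4))
E
```

```text
127 119 128 119
  blob 306 [261.  266.6] [-5.8  9.4]
  blob 72 [276.2 280.5] [1.3 2.6]
  blob 286 [307.  290.7] [15.8 -2.2]
  blob 267 [261.4 313. ] [ -5.1 -15.1]
offset mm [ 1.65 -2.62] r [0.0142 0.0142 0.0142] ang 1.7 need turn az units -0.02 tcp xy for hub [0.5409 0.0046]
[[ 0.4289 -0.3647  0.1582]
 [ 0.4506 -0.3763  0.1582]
 [ 0.4297 -0.389   0.1582]]
```

```bash
python3 -m pendant '[[1,1,0.33,0,0,0,0],[1,1,0.33,0,0,0,0],[1,1,0.33,0,0,0,0],[1,1,0.33,0,0,0,0],[1,1,0.33,0,0,0,0],[1,1,0.33,0,0,0,0],[1,1,0.33,0,0,0,0],[1,1,0.33,0,0,0,0],[1,1,0.33,0,0,0,0],[1,1,0.33,0,0,0,0],[1,1,0.33,0,0,0,0],[1,1,0.33,0,0,0,0]]' 20
python3 -m pendant '[[1,1,0.33,0,0,0,0],[1,1,0.33,0,0,0,0],[1,1,0.33,0,0,0,0],[1,1,0.33,0,0,0,0],[1,1,0.33,0,0,0,0],[1,1,0.33,0,0,0,0],[1,0.6,0.2,0,0,0,0],[1,0,0,0,0,0,0],[1,0,0,0,0,0,0],[1,0,0,0,0,0,0]]' 20
python3 - <<'E'
from h import *
st();inhand(125,.06);plan([.541,.0045,.13],1.607)
E
```

```text
t: 40.17
tool_pos: [0.5052, -0.1295, 0.1713]
ee_rot: [3.142, 0.0, 1.607]
force: [0.0, -0.8, -1.0]
opening: 0.668
grasp_force: 20.0
t: 41.42
tool_pos: [0.5437, 0.0018, 0.1712]
ee_rot: [-3.141, 0.0, 1.606]
force: [0.1, -0.0, -1.3]
opening: 0.663
grasp_force: 20.0
t 41.4 p [0.5437 0.0018 0.1712] rpy [-3.141  0.     1.606] F [ 0.1 -0.  -1.3] T [-0.06  0.06 -0.02] open 58.3 g 20.0
  blob 246 [260.7 266.6] [-6.1  9.6]
  blob 239 [307.2 290.9] [15.7 -2.1]
  blob 241 [261.2 313.8] [ -5.2 -15.3]
offset mm [ 1.48 -2.59] r [0.0143 0.0144 0.0144] ang 1.9 need turn az units 0.02 tcp xy for hub [0.541  0.0046]
turn [-0.    0.   -0.01] shift [ 0.14 -0.13  2.06] at [0.5437 0.0018 0.1713] [-3.142  0.     1.606] t 41.5
```

```bash
python3 -m pendant '[[1,0.14,-0.13,0.7,0,0,0],[1,0,0,0.7,0,0,0],[1,0,0,0.6,0,0,0],[1,0,0,0,0,0,0],[1,0,0,0,0,0,0],[1,0,0,0.2,0,0,0],[1,0,0,0.2,0,0,0],[1,0,0,0.2,0,0,0],[1,0,0,0,0,0,0]]' 20
python3 -m pendant '[[1,0,0,0.1,0,0,0],[1,0,0,0.1,0,0,0],[1,0,0,0.1,0,0,0],[1,0,0,0,0,0,0]]' 20
python3 -c "
from h import *
st()"
```

```text
t: 42.6
tool_pos: [0.5408, 0.005, 0.1188]
ee_rot: [-3.141, 0.0, 1.607]
force: [-0.5, 0.6, -1.6]
opening: 0.667
grasp_force: 20.0
t: 43.1
tool_pos: [0.5411, 0.0048, 0.1131]
ee_rot: [-3.142, 0.0, 1.607]
force: [-0.3, -1.5, -1.8]
opening: 0.665
grasp_force: 20.0
t 43.1 p [0.5411 0.0048 0.1131] rpy [-3.142  0.     1.607] F [-0.3 -1.5 -1.8] T [-0.41  0.02 -0.01] open 58.5 g 20.0
```

```bash
python3 -m pendant '[[1,-0.03,0,0.2,0,0,0],[1,0,0,0.2,0,0,0],[1,0,0,0.2,0,0,0],[1,0,0,0,0,0,0]]' 20
python3 -m pendant '[[1,0,0,0.3,0,0,0],[1,0,0,0.3,0,0,0],[1,0,0,0.3,0,0,0],[1,0,0,0,0,0,0]]' 20
python3 -m pendant '[[1,0,0,0.3,0,0,0],[1,0,0,0.3,0,0,0],[1,0,0,0,0,0,0]]' 20
python3 -c "
from h import *
st()"
```

```text
t: 43.6
tool_pos: [0.5409, 0.0045, 0.1007]
ee_rot: [-3.141, -0.0, 1.607]
force: [0.1, -2.3, -1.6]
opening: 0.67
grasp_force: 20.0
t: 44.1
tool_pos: [0.5408, 0.0045, 0.0825]
ee_rot: [-3.141, -0.0, 1.607]
force: [0.2, -0.8, -1.0]
opening: 0.665
grasp_force: 20.0
t: 44.48
tool_pos: [0.5408, 0.0045, 0.0706]
ee_rot: [-3.141, -0.0, 1.607]
force: [-0.7, -0.2, -2.2]
opening: 0.665
grasp_force: 20.0
t 44.5 p [0.5408 0.0045 0.0706] rpy [-3.141 -0.     1.607] F [-0.7 -0.2 -2.2] T [-0.26  0.02  0.03] open 58.6 g 20.0
```

```bash
python3 -m pendant '[[1,0,0,0.3,0,0,0],[1,0,0,0.2,0,0,0],[1,0,0,0.1,0,0,0],[1,0,0,0.1,0,0,0],[1,0,0,0,0,0,0]]' 20
python3 -m pendant '[[0.2,0,0,0,0,0,0],[0.2,0,0,0,0,0,0],[0.1,0,0,-0.6,0,0,0],[0,0,0,-1,0,0,0],[0,0,0,-1,0,0,0],[0,0,0,-1,0,0,0],[0,0,0,-1,0,0,0],[0,0,0,-1,0,0,0],[0,0,0,-1,0,0,0],[0,-1,-0.65,0,0,0,0],[0,-1,-0.65,0,0,0,0],[0,-1,-0.65,0,0,0,0]]'
python3 -m pendant '[[0,-1,-0.65,0,0,0,0],[0,-1,-0.65,0,0,0,0],[0,-1,-0.65,0,0,0,0],[0,-1,-0.65,0,0,0,0],[0,-1,-0.65,0,0,0,0],[0,-1,-0.65,0,0,0,0],[0,-1,-0.65,0,0,0,0],[0,-1,-0.65,0,0,0,0],[0,-1,-0.65,0,0,0,0],[0,-1,-0.65,0,0,0,0],[0,0,0,0,0,0,0],[0,0,0,0,0,0,0]]'
python3 - <<'E'
from h import *
st();t=snap('top');f=t['frame']
r=disc((.377,-.216),.052)
if r: 
  C,H,a=r;plan([*((C+H)[:2]/2),.032],1.607-np.radians((1.8-a+60)%120-60))
cv2.imwrite('pics/w10.png',np.hstack([cv2.resize(t['frame'][150:300,230:440],(420,300)),cv2.resize(camera('wrist')['frame'],(380,300))])[:,:,::-1])
E
```

```text
t: 45.1
tool_pos: [0.5411, 0.0045, 0.0571]
ee_rot: [-3.141, -0.0, 1.607]
force: [0.2, -0.5, -2.8]
opening: 0.663
grasp_force: 20.0
t: 46.6
tool_pos: [0.5043, -0.0574, 0.1906]
ee_rot: [3.14, 0.0, 1.607]
force: [0.7, -0.5, -0.1]
opening: 1.003
grasp_force: 0.0
t: 48.1
tool_pos: [0.382, -0.2612, 0.1899]
ee_rot: [3.141, 0.0, 1.606]
force: [-0.7, 0.4, -0.7]
opening: 1.003
grasp_force: 0.0
t 48.1 p [ 0.382  -0.2612  0.1899] rpy [3.141 0.    1.606] F [-0.7  0.4 -0.7] T [-0.1   0.1   0.01] open 88.3 g 0.0
  blob 72 [254.8 137.5] r 14.0 ang 157.9
  blob 76 [283.3 136.4] r 13.3 ang 32.4
  blob 110 [269.5 143.8] r 0.6 ang 122.1
  blob 68 [270.3 161.9] r 15.1 ang -86.8
centre [ 0.3764 -0.217   0.018 ] D 54.5 holes ctr [ 0.3761 -0.2179  0.018 ] r [0.0141 0.014  0.0142] ang mod120 34.5
turn [ 0.   0.  -5.7] shift [1.95 1.   7.88] at [ 0.3821 -0.2609  0.1896] [ 3.141 -0.     1.607] t 48.2
```

View pics/w10.png

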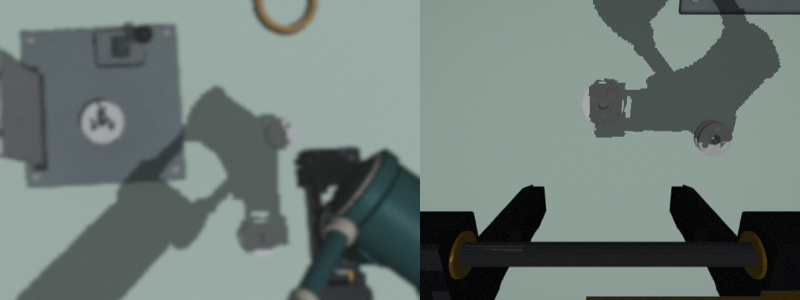

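Big disc is home on the spindle (top view, studs showing in its holes). The mid and small discs are in the wrist view at their expected spots. Pictures are used up, so the rest is numeric. Next, grasp mid.

```bash
python3 -m pendant '[[0,0,0,0.5,0,0,-1],[0,0,0,0.5,0,0,-1],[0,0,0,0.5,0,0,-1],[0,0,0,0.5,0,0,-1],[0,0,0,0.5,0,0,-1],[0,0,0,0.5,0,0,-0.7],[0,1,0.5,0.5,0,0,0],[0,0.95,0.5,0.5,0,0,0],[0,0,0,1,0,0,0],[0,0,0,0,0,0,0]]' 20
python3 - <<'E'
from h import *
plan([.375,-.2175,.032],2.178)
E
```

```text
t: 49.5
tool_pos: [0.3744, -0.2155, 0.0877]
ee_rot: [-3.14, -0.004, 2.178]
force: [0.9, 1.0, 0.1]
opening: 0.997
grasp_force: 0.0
turn [-0.01 -0.04 -0.  ] shift [-0.1  -0.03  2.79] at [ 0.3744 -0.2155  0.0877] [-3.14  -0.004  2.178] t 49.5
```

```bash
python3 -m pendant '[[0,-0.1,-0.03,1,0,0,0],[0,0,0,1,0,0,0],[0,0,0,0.79,0,0,0],[0,0,0,0,0,0,0],[1,0,0,0,0,0,0],[1,0,0,0,0,0,0],[1,0,0,0,0,0,0],[1,0,0,0,0,0,0],[1,0,0,0,0,0,0]]' 20
python3 -c "
from h import *
st()"
python3 -m pendant '[[1,0,0,-0.5,0,0,0],[1,0,0,-1,0,0,0],[1,0,0,-1,0,0,1],[1,0,0,-1,0,0,1],[1,0,0,-1,0,0,1],[1,0,0,-1,0,0,1],[1,0,0,-1,0,0,1],[1,0,0,-0.5,0,0,0.7],[1,0,0,0,0,0,0],[1,0,0,0,0,0,0]]' 20
python3 - <<'E'
from h import *
st();inhand(125,.052,dz=.014);plan([.541,.0045,.18],1.607)
E
```

```text
t: 50.62
tool_pos: [0.3767, -0.2202, 0.0338]
ee_rot: [3.141, 0.001, 2.177]
force: [-0.3, -0.1, 2.2]
opening: 0.573
grasp_force: 20.0
t 50.6 p [ 0.3767 -0.2202  0.0338] rpy [3.141e+00 1.000e-03 2.177e+00] F [-0.3 -0.1  2.2] T [-0.06  0.17 -0.02] open 50.4 g 20.0
t: 51.88
tool_pos: [0.3761, -0.2197, 0.1731]
ee_rot: [-3.141, -0.0, 1.608]
force: [-0.3, 0.0, -2.0]
opening: 0.572
grasp_force: 20.0
t 51.9 p [ 0.3761 -0.2197  0.1731] rpy [-3.141 -0.     1.608] F [-0.3  0.  -2. ] T [-0.05  0.04  0.01] open 50.4 g 20.0
  blob 310 [260.8 254.8] [-6.1 15.3]
  blob 100 [276.6 269.4] [1.3 8.2]
  blob 291 [306.9 278.9] [15.4  3.9]
  blob 268 [261.5 301.7] [-5.1 -9. ]
offset mm [1.39 3.4 ] r [0.014 0.014 0.014] ang 2.2 need turn az units 0.06 tcp xy for hub [ 0.5411 -0.0014]
turn [-0.01 -0.01  0.01] shift [10.9   8.65 -0.36] at [ 0.376  -0.2196  0.1729] [-3.141e+00 -1.000e-03  1.608e+00] t 51.9
```

```bash
python3 -m pendant '[[1,0.97,0.79,0,0,0,0],[1,0.97,0.79,0,0,0,0],[1,0.97,0.79,0,0,0,0],[1,0.97,0.79,0,0,0,0],[1,0.97,0.79,0,0,0,0],[1,0.97,0.79,0,0,0,0],[1,0.97,0.79,0,0,0,0],[1,0.97,0.79,0,0,0,0],[1,0.97,0.79,0,0,0,0],[1,0.97,0.79,0,0,0,0],[1,0.95,0.75,0,0,0,0.06],[1,0,0,0,0,0,0]]' 20
python3 -m pendant '[[1,0,0,0,0,0,0],[1,0,0,0,0,0,0]]' 20
python3 - <<'E'
from h import *
st();inhand(125,.052,dz=.0158,hub=np.array([.5423,.0016]));plan([.541,-.0005,.13],1.602)
E
```

```text
t: 53.42
tool_pos: [0.5419, 0.0001, 0.1726]
ee_rot: [-3.14, -0.0, 1.603]
force: [-0.4, -0.8, -1.4]
opening: 0.574
grasp_force: 20.0
t: 53.68
tool_pos: [0.541, -0.0015, 0.1731]
ee_rot: [-3.141, 0.0, 1.6]
force: [-0.4, 1.0, -0.4]
opening: 0.571
grasp_force: 20.0
t 53.7 p [ 0.541  -0.0015  0.1731] rpy [-3.141  0.     1.6  ] F [-0.4  1.  -0.4] T [-0.11  0.1   0.  ] open 50.3 g 20.0
  blob 250 [261.1 255.1] [-6.1 14.5]
  blob 62 [276.3 269.4] [1.  7.5]
  blob 237 [306.8 278.8] [15.3  3.1]
  blob 204 [261.8 301.7] [-5.3 -9.8]
offset mm [1.3  2.64] r [0.014 0.014 0.014] ang 1.9 need turn az units 0.02 tcp xy for hub [ 0.541 -0.001]
turn [-0.01  0.   -0.02] shift [ 0.05 -0.01  2.16] at [ 0.5412 -0.0015  0.1733] [-3.141  0.     1.6  ] t 53.7
```

```bash
python3 -m pendant '[[1,0.03,0,0.8,0,0,0],[1,0,0,0.8,0,0,0],[1,0,0,0.5,0,0,0],[1,0,0,0.2,0,0,0],[1,0,0,0.2,0,0,0],[1,0,0,0.1,0,0,0],[1,0,0,0.1,0,0,0],[1,0,0,0.1,0,0,0],[1,0,0,0.1,0,0,0],[1,0,0,0,0,0,0]]' 20
python3 -m pendant '[[1,0,0,0.15,0,0,0],[1,0,0,0.15,0,0,0],[1,0,0,0.1,0,0,0],[1,0,0,0,0,0,0]]' 20
python3 -c "
from h import *
st()"
```

```text
t: 54.98
tool_pos: [0.5416, -0.0004, 0.1153]
ee_rot: [-3.141, 0.0, 1.601]
force: [-0.6, -0.2, -2.9]
opening: 0.572
grasp_force: 20.0
t: 55.48
tool_pos: [0.5415, -0.0004, 0.1071]
ee_rot: [-3.141, 0.0, 1.601]
force: [-0.7, -1.8, -2.0]
opening: 0.571
grasp_force: 20.0
t 55.5 p [ 5.415e-01 -4.000e-04  1.071e-01] rpy [-3.141  0.     1.601] F [-0.7 -1.8 -2. ] T [-0.31  0.11  0.03] open 50.2 g 20.0
```

Engaged well below the stud tops with no jamming. I lower to just above home (TCP 0.077), then release and go look at the small disc.

```bash
python3 -m pendant '[[1,-0.03,0,0.3,0,0,0],[1,0,0,0.3,0,0,0],[1,0,0,0.3,0,0,0],[1,0,0,0.3,0,0,0],[1,0,0,0.2,0,0,0],[1,0,0,0.1,0,0,0],[1,0,0,0,0,0,0]]' 20
python3 -c "
from h import *
st()"
python3 -m pendant '[[0.2,0,0,0,0,0,0],[0.2,0,0,0,0,0,0],[0.1,0,0,-0.6,0,0,0],[0,0,0,-1,0,0,0],[0,0,0,-1,0,0,0],[0,0,0,-1,0,0,0],[0,0,0,-1,0,0,0],[0,0,0,-1,0,0,0],[0,-0.7,0,0,0,0,0],[0,-1,0,0,0,0,0],[0,-1,0,0,0,0,0],[0,-1,0,0,0,0,0]]'
python3 -c "
from h import *
st();plan([.525,-.308,.19],1.607)
c=camera('top');print(ray(c,[[369.5,216]],.018))"
```

```text
t: 56.35
tool_pos: [0.5417, -0.0009, 0.0774]
ee_rot: [-3.141, -0.0, 1.601]
force: [0.2, 0.2, -1.4]
opening: 0.574
grasp_force: 20.0
t 56.4 p [ 0.5417 -0.0009  0.0774] rpy [-3.141 -0.     1.601] F [ 0.2  0.2 -1.4] T [-0.06  0.04 -0.01] open 50.5 g 20.0
t: 57.85
tool_pos: [0.5434, -0.0767, 0.1886]
ee_rot: [-3.14, -0.0, 1.6]
force: [0.3, 0.2, 0.7]
opening: 0.995
grasp_force: 0.0
t 57.9 p [ 0.5434 -0.0767  0.1886] rpy [-3.14 -0.    1.6 ] F [0.3 0.2 0.7] T [-0.05  0.04  0.  ] open 87.5 g 0.0
turn [-0.02 -0.   -0.07] shift [-11.52  -1.34  -0.07] at [ 0.5434 -0.0767  0.1886] [-3.14 -0.    1.6 ] t 57.9
[[ 0.52452002 -0.25395676  0.018     ]]
```

```bash
python3 -m pendant '[[0,-1,-0.12,0,0,0,-0.07],[0,-1,-0.12,0,0,0,0],[0,-1,-0.12,0,0,0,0],[0,-1,-0.12,0,0,0,0],[0,-1,-0.12,0,0,0,0],[0,-1,-0.12,0,0,0,0],[0,-1,-0.12,0,0,0,0],[0,-1,-0.12,0,0,0,0],[0,-1,-0.12,0,0,0,0],[0,-1,-0.12,0,0,0,0],[0,-1,-0.12,0,0,0,0],[0,-0.5,0,0,0,0,0]]'
python3 -m pendant '[[0,0,0,0,0,0,0],[0,0,0,0,0,0,0]]'
python3 - <<'E'
from h import *
st()
r=disc((.5255,-.2545),.044)
if r: 
  C,H,a=r;plan([*((C+H)[:2]/2),.032],1.607-np.radians((1.8-a+60)%120-60))
E
```

```text
t: 59.4
tool_pos: [0.5258, -0.3072, 0.1895]
ee_rot: [3.142, 0.0, 1.607]
force: [-0.0, 0.1, -0.5]
opening: 1.002
grasp_force: 0.0
t: 59.65
tool_pos: [0.526, -0.3052, 0.1894]
ee_rot: [-3.141, -0.001, 1.608]
force: [0.3, -0.9, 0.3]
opening: 0.998
grasp_force: 0.0
t 59.6 p [ 0.526  -0.3052  0.1894] rpy [-3.141e+00 -1.000e-03  1.608e+00] F [ 0.3 -0.9  0.3] T [-0.06  0.07  0.06] open 87.8 g 0.0
  blob 25 [277.1 122.1] r 16.6 ang 96.1
  blob 34 [278.2 138.1] r 3.4 ang 95.7
  blob 18 [272.3 136.7] r 7.0 ang 141.0
  blob 30 [287.9 148.5] r 9.8 ang -31.1
  blob 24 [290. 165.] r 22.1 ang -60.4
  blob 14 [266.9 166.1] r 22.9 ang -113.8
  blob 25 [280.1 168.4] r 22.7 ang -84.0
centre [ 0.5274 -0.259   0.018 ] D 54.6 holes ctr [ 0.5278 -0.2537  0.018 ] r [0.0115 0.0131 0.0059] ang mod120 -42.4
turn [-0.   -0.    7.72] shift [ 1.86 -1.57  7.87] at [ 0.526  -0.3051  0.1894] [-3.141 -0.     1.608] t 59.7
```

```bash
sed -i "s/    th=cv2.threshold(a\[near.*/    th=thr or cv2.threshold(a[near>0].reshape(-1,1),0,255,cv2.THRESH_OTSU)[0]/; s/^def disc(guess,D,z=.018,c=None):/def disc(guess,D,z=.018,c=None,thr=None):/" h.py
python3 - <<'E'
from h import *
c=camera('wrist');a=cv2.medianBlur(cv2.cvtColor(c['frame'],cv2.COLOR_RGB2LAB)[...,1],3)
for y in range(105,185,4): print(y,''.join('%d'%max(0,min(9,v-119)) for v in a[y,240:320:2]))
for th in (123,125):
  print(th);r=disc((.5255,-.2545),.044,c=c,thr=th)
if r: 
  C,H,an=r;plan([*((C+H)[:2]/2),.032],1.607-np.radians((1.8-an+60)%120-60))
E
```

```text
105 1211111111111111111212112111111211111111
109 1111111111111111112322222221121111111211
113 1211111112223577888888855444322122111111
117 2111111125688999977779888855554411111112
121 1111111238888989644458899988555421111111
125 2111212798899888655557899898864544433444
129 1111117999999988998999898898885445544545
133 1111139999889988555478898999999544445445
137 1111158899999985444444899999988642114555
141 1111158888779986545547888899988541146555
145 1111128864555688888899865458988421134455
149 1211115875544798899899755445986311114554
153 1111111588878999889987775688864211124444
157 1111111228988989899898998987654211124555
161 1111221124578999899988888655543111134555
165 1111111115545445567656555545554244255555
169 1111221122444454544454455554444445555555
173 1111111112444455455545545455554544554445
177 1121111124455555445555544554555555455445
181 2111211114555555554445555455454344444444
123
  blob 17 [275.5 120.9] r 18.2 ang 106.5
  blob 131 [303.9 140. ] r 19.8 ang 7.6
  blob 57 [276.2 138.3] r 5.0 ang 141.7
  blob 35 [289.7 147.7] r 9.0 ang -28.7
  blob 68 [283.  167.7] r 22.1 ang -82.4
  blob 24 [267.7 167.7] r 24.7 ang -114.9
centre [ 0.5293 -0.2588  0.018 ] D 57.3 holes ctr [ 0.5368 -0.2536  0.018 ] r [0.0175 0.0096 0.0125] ang mod120 13.5
125
  blob 89 [276.6 122.5] r 13.3 ang 89.4
  blob 144 [275.4 138. ] r 0.6 ang 123.8
  blob 78 [261.4 146.2] r 13.9 ang -150.5
  blob 78 [288.9 148.2] r 13.9 ang -33.6
centre [ 0.525  -0.2559  0.018 ] D 45.9 holes ctr [ 0.5249 -0.2564  0.018 ] r [0.0136 0.0138 0.0137] ang mod120 -31.6
turn [-0.   -0.    5.84] shift [ 2.06 -1.31  7.87] at [ 0.526  -0.305   0.1895] [-3.142 -0.     1.608] t 59.8
```

```bash
python3 -m pendant '[[0,0,0,0.5,0,0,1],[0,0,0,0.5,0,0,1],[0,0,0,0.5,0,0,1],[0,0,0,0.5,0,0,1],[0,0,0,0.5,0,0,1],[0,0,0,0.5,0,0,0.84],[0,1,-0.65,0.5,0,0,0],[0,1,-0.65,0.5,0,0,0],[0,0,0,1,0,0,0],[0,0,0,0,0,0,0],[0,0,0,0,0,0,0]]' 20
python3 - <<'E'
from h import *
plan([.524,-.256,.032],1.607-.584)
E
```

```text
t: 61.12
tool_pos: [0.5247, -0.2582, 0.0895]
ee_rot: [3.141, 0.0, 1.024]
force: [0.7, 0.3, -0.1]
opening: 1.002
grasp_force: 0.0
turn [0.   0.   0.01] shift [ 0.07 -0.09  2.87] at [ 0.5247 -0.2582  0.0895] [3.141 0.    1.024] t 61.1
```

```bash
python3 -m pendant '[[0,0.07,-0.09,1,0,0,0],[0,0,0,1,0,0,0],[0,0,0,0.85,0,0,0],[0,0,0,0,0,0,0],[1,0,0,0,0,0,0],[1,0,0,0,0,0,0],[1,0,0,0,0,0,0],[1,0,0,0,0,0,0],[1,0,0,0,0,0,0],[1,0,0,0,0,0,0]]' 20
python3 -c "
from h import *
st()"
python3 -m pendant '[[1,0,0,-0.5,0,0,0],[1,0,0,-1,0,0,0],[1,0,0,-1,0,0,-1],[1,0,0,-1,0,0,-1],[1,0,0,-1,0,0,-1],[1,0,0,-1,0,0,-1],[1,0,0,-1,0,0,-1],[1,0,0,-0.5,0,0,-0.84],[1,0,0,0,0,0,0],[1,0,0,0,0,0,0]]' 20
python3 - <<'E'
from h import *
st();inhand(124,.044,dz=.0155,hub=np.array([.5423,.0016]));plan([.541,.0,.175],1.607)
E
```

```text
t: 62.38
tool_pos: [0.5239, -0.2559, 0.0328]
ee_rot: [3.141, -0.0, 1.024]
force: [-0.5, 0.4, 1.3]
opening: 0.478
grasp_force: 20.0
t 62.4 p [ 0.5239 -0.2559  0.0328] rpy [ 3.141 -0.     1.024] F [-0.5  0.4  1.3] T [0.05 0.14 0.01] open 42.1 g 20.0
t: 63.62
tool_pos: [0.5236, -0.2558, 0.1728]
ee_rot: [3.141, 0.0, 1.606]
force: [0.2, 0.4, -1.5]
opening: 0.481
grasp_force: 20.0
t 63.6 p [ 0.5236 -0.2558  0.1728] rpy [3.141 0.    1.606] F [ 0.2  0.4 -1.5] T [-0.06  0.11  0.08] open 42.3 g 20.0
  blob 293 [260.9 264.1] [-5.8  9.7]
  blob 65 [276.3 277.8] [1.5 2.9]
  blob 233 [305.9 287.4] [15.5 -1.7]
  blob 252 [261.4 310.4] [ -5. -15.]
offset mm [ 1.56 -2.33] r [0.014  0.0143 0.0141] ang 2.3 need turn az units 0.08 tcp xy for hub [0.5407 0.0039]
turn [-0.01 -0.   -0.  ] shift [12.74  1.34 -0.14] at [ 0.5234 -0.2556  0.1723] [-3.141 -0.     1.607] t 63.7
```

```bash
python3 -m pendant '[[1,1,0.1,0,0,0,0],[1,1,0.1,0,0,0,0],[1,1,0.1,0,0,0,0],[1,1,0.1,0,0,0,0],[1,1,0.1,0,0,0,0],[1,1,0.1,0,0,0,0],[1,1,0.1,0,0,0,0],[1,1,0.1,0,0,0,0],[1,1,0.1,0,0,0,0],[1,1,0.1,0,0,0,0],[1,1,0.1,0,0,0,0],[1,1,0.1,0,0,0,0]]' 20
python3 -m pendant '[[1,0.9,0.1,0,0,0,0.06],[1,0,0,0,0,0,0],[1,0,0,0,0,0,0],[1,0,0,0,0,0,0]]' 20
python3 - <<'E'
from h import *
st();inhand(124,.044,dz=.0148,hub=np.array([.5423,.0016]));plan([.541,.0037,.13],1.601)
E
```

```text
t: 65.18
tool_pos: [0.5389, -0.0138, 0.1725]
ee_rot: [3.142, -0.0, 1.608]
force: [0.4, 0.1, -0.9]
opening: 0.486
grasp_force: 20.0
t: 65.68
tool_pos: [0.5402, 0.0024, 0.1725]
ee_rot: [-3.142, 0.0, 1.601]
force: [1.0, 0.1, -1.0]
opening: 0.483
grasp_force: 20.0
t 65.7 p [0.5402 0.0024 0.1725] rpy [-3.142  0.     1.601] F [ 1.   0.1 -1. ] T [-0.04  0.03 -0.02] open 42.5 g 20.0
  blob 122 [260.3 264.5] [-6.2 10.3]
  blob 66 [304.8 287.4] [14.7 -0.9]
  blob 123 [261.5 314.4] [ -5.1 -16.2]
offset mm [ 1.12 -2.27] r [0.0136 0.0145 0.0153] ang 3.9 need turn az units 0.37 tcp xy for hub [0.5412 0.0039]
turn [-0.  0.  0.] shift [0.07 0.04 2.12] at [0.5402 0.0024 0.1725] [-3.142  0.     1.601] t 65.7
```

```bash
python3 -m pendant '[[1,0.07,0.04,0.8,0,0,0],[1,0,0,0.8,0,0,0],[1,0,0,0.5,0,0,0],[1,0,0,0.2,0,0,0],[1,0,0,0.2,0,0,0],[1,0,0,0.1,0,0,0],[1,0,0,0.1,0,0,0],[1,0,0,0.1,0,0,0],[1,0,0,0.1,0,0,0],[1,0,0,0,0,0,0]]' 20
python3 -m pendant '[[1,0,0,0.15,0,0,0],[1,0,0,0.15,0,0,0],[1,0,0,0.1,0,0,0],[1,0,0,0,0,0,0]]' 20
python3 -c "
from h import *
st()"
```

```text
t: 66.97
tool_pos: [0.5411, 0.0041, 0.1145]
ee_rot: [3.141, 0.0, 1.602]
force: [0.3, -2.3, -1.3]
opening: 0.482
grasp_force: 20.0
t: 67.47
tool_pos: [0.5411, 0.004, 0.1064]
ee_rot: [3.141, 0.001, 1.602]
force: [1.1, -4.8, -0.2]
opening: 0.484
grasp_force: 20.0
t 67.5 p [0.5411 0.004  0.1064] rpy [3.141e+00 1.000e-03 1.602e+00] F [ 1.1 -4.8 -0.2] T [-0.9  -0.1   0.01] open 42.6 g 20.0
```

```bash
python3 -m pendant '[[1,-0.06,0,0,0,0,0],[1,0,0,0.2,0,0,0],[1,0,0,0.2,0,0,0],[1,0,0,0.15,0,0,0],[1,0,0,0.08,0,0,0],[1,0,0,0,0,0,0]]' 20
python3 -c "
from h import *
st()"
```

```text
t: 68.22
tool_pos: [0.5407, 0.0033, 0.0936]
ee_rot: [-3.141, -0.0, 1.602]
force: [-0.4, -0.1, -0.8]
opening: 0.484
grasp_force: 20.0
t 68.2 p [0.5407 0.0033 0.0936] rpy [-3.141 -0.     1.602] F [-0.4 -0.1 -0.8] T [-0.04  0.08 -0.  ] open 42.6 g 20.0
```

Small disc is at home height with no side force. I release, rise, turn, and go to the open guard's handle (earlier grip pose 0.535, 0.137, 0.285).

```bash
python3 -m pendant '[[0.4,0,0,0,0,0,0],[0.3,0,0,0,0,0,0],[0.2,0,0,-0.5,0,0,0],[0.2,0,0,-1,0,0,0],[0.2,0,0,-1,0,0,0],[0.2,0,0,-1,0,0,0],[0.2,0,0,-1,0,0,0],[0.2,0,0,-1,0,0,0],[0.2,0,0,-1,0,0,0]]'
python3 -m pendant '[[0.5,0,0,-1,0,0,0],[0.77,0,0,-1,0,0,0],[0.77,0,0,-1,0,0,0],[0.77,0,0,-1,0,0,-1],[0.77,0,0,-1,0,0,-1],[0.77,0,0,-1,0,0,-1],[0.77,0,0,-0.4,0,0,-1],[0.77,0,0,0,0,0,-1],[0.77,0,0,0,0,0,-1],[0.77,0,0,0,0,0,-1],[0.77,0,0,0,0,0,-1],[0.77,0,0,0,0,0,-1]]'
python3 -m pendant '[[0.77,0,0,0,0,0,-1],[0.77,0,0,0,0,0,-1],[0.77,0,0,0,0,0,-1],[0.77,0,0,0,0,0,-1],[0.77,0,0,0,0,0,-1],[0.77,0,0,0,0,0,-1],[0.77,0,0,0,0,0,-0.7],[0.77,0,0,0,0,0,0],[0.77,0,0,0,0,0,0]]'
python3 - <<'E'
from h import *
st();plan([.5351,.1365,.33],np.pi+.035)
c=camera('wrist');print(proj(c,[[.539,0,.078],[.535,.137,.282]]))
E
```

```text
t: 69.35
tool_pos: [0.5411, 0.0031, 0.2256]
ee_rot: [3.14, 0.0, 1.602]
force: [-0.2, -0.1, -0.8]
opening: 0.8
grasp_force: 0.0
t: 70.85
tool_pos: [0.5409, 0.0032, 0.3526]
ee_rot: [3.142, 0.0, 2.505]
force: [-0.1, -0.2, 0.4]
opening: 0.229
grasp_force: 0.0
t: 71.97
tool_pos: [0.541, 0.0031, 0.3522]
ee_rot: [-3.142, 0.0, -3.113]
force: [-0.4, -0.2, -0.5]
opening: 0.227
grasp_force: 0.0
t 72.0 p [0.541  0.0031 0.3522] rpy [-3.142  0.    -3.113] F [-0.4 -0.2 -0.5] T [-0.03 -0.    0.02] open 19.9 g 0.0
turn [-0.    0.   -0.06] shift [0.06 6.67 1.11] at [0.541  0.0031 0.3522] [-3.142  0.    -3.113] t 72.0
[[273.14924974 167.29856657]
 [493.75457706 232.48716693]]
```

```bash
python3 -m pendant '[[0.77,0,1,0,0,0,-0.06],[0.77,0,1,0,0,0,0],[0.77,0,1,0,0,0,0],[0.77,0,1,0,0,0,0],[0.77,0,1,0,0,0,0],[0.77,0,1,0,0,0,0],[0.77,0.06,0.67,0,0,0,0],[0.77,0,0,0,0,0,0],[0.77,0,0,0.5,0,0,0],[0.77,0,0,0.5,0,0,0],[0.77,0,0,0,0,0,0]]'
python3 -m pendant '[[0.77,0,0,0.7,0,0,0],[0.77,0,0,0.8,0,0,0],[0.77,0,0,0.85,0,0,0],[0.77,0,0,0,0,0,0],[1,0,0,0,0,0,0],[1,0,0,0,0,0,0],[1,0,0,0,0,0,0],[1,0,0,0,0,0,0]]' 14
python3 - <<'E'
from h import *
st()
import numpy as np
th=np.linspace(1.85,0,21)
y=-.185*np.cos(th);z=.185*np.sin(th)
for a,b in zip(np.diff(y)/.02,np.diff(z)/.02):print(f'{a:.2f},{-b:.2f}',end=' | ')
E
```

```text
t: 73.4
tool_pos: [0.5343, 0.1357, 0.33]
ee_rot: [-3.141, -0.003, -3.106]
force: [-0.1, 0.3, 0.3]
opening: 0.229
grasp_force: 0.0
t: 74.4
tool_pos: [0.5353, 0.1366, 0.2853]
ee_rot: [3.141, 0.001, -3.105]
force: [0.1, 1.1, -0.6]
opening: 0.1
grasp_force: 13.8
t 74.4 p [0.5353 0.1366 0.2853] rpy [ 3.141e+00  1.000e-03 -3.105e+00] F [ 0.1  1.1 -0.6] T [0.13 0.03 0.08] open 8.8 g 13.8
-0.83,-0.20 | -0.85,-0.12 | -0.85,-0.04 | -0.85,0.04 | -0.85,0.12 | -0.83,0.19 | -0.81,0.27 | -0.78,0.34 | -0.75,0.42 | -0.71,0.48 | -0.66,0.55 | -0.61,0.60 | -0.55,0.66 | -0.48,0.71 | -0.42,0.75 | -0.35,0.78 | -0.27,0.81 | -0.20,0.83 | -0.12,0.85 | -0.04,0.85 |
```

```bash
python3 -m pendant '[[1,0,-0.83,-0.20,0,0,0],[1,0,-0.85,-0.12,0,0,0],[1,0,-0.85,-0.04,0,0,0],[1,0,-0.85,0.04,0,0,0],[1,0,-0.85,0.12,0,0,0],[1,0,-0.83,0.19,0,0,0],[1,0,-0.81,0.27,0,0,0],[1,0,-0.78,0.34,0,0,0],[1,0,-0.75,0.42,0,0,0],[1,0,-0.71,0.48,0,0,0],[1,0,0,0,0,0,0]]' 14
python3 -c "
from h import *
st()"
python3 -m pendant '[[1,0,-0.66,0.55,0,0,0],[1,0,-0.61,0.60,0,0,0],[1,0,-0.55,0.66,0,0,0],[1,0,-0.48,0.71,0,0,0],[1,0,-0.42,0.75,0,0,0],[1,0,-0.35,0.78,0,0,0],[1,0,-0.27,0.81,0,0,0],[1,0,-0.20,0.83,0,0,0],[1,0,0,0,0,0,0]]' 14
python3 -c "
from h import *
st()"
```

```text
t: 75.78
tool_pos: [0.5406, -0.0271, 0.2536]
ee_rot: [-3.141, -0.001, -3.107]
force: [-0.4, 1.6, -4.7]
opening: 0.101
grasp_force: 14.2
t 75.8 p [ 0.5406 -0.0271  0.2536] rpy [-3.141e+00 -1.000e-03 -3.107e+00] F [-0.4  1.6 -4.7] T [ 0.27 -0.06 -0.  ] open 8.9 g 14.2
t: 76.9
tool_pos: [0.5432, -0.0959, 0.1396]
ee_rot: [3.14, -0.001, -3.105]
force: [0.1, 6.5, -3.1]
opening: 0.098
grasp_force: 14.1
t 76.9 p [ 0.5432 -0.0959  0.1396] rpy [ 3.140e+00 -1.000e-03 -3.105e+00] F [ 0.1  6.5 -3.1] T [ 0.94 -0.02  0.  ] open 8.7 g 14.1
```

```bash
python3 -m pendant '[[1,0,-0.10,0.8,0,0,0],[1,0,-0.02,0.6,0,0,0],[1,0,0,0,0,0,0]]' 14
python3 -m pendant '[[1,0,0,0.15,0,0,0],[1,0,0,0.1,0,0,0],[1,0,0,0,0,0,0]]' 14
python3 -c "
from h import *
st()"
```

```text
t: 77.28
tool_pos: [0.5434, -0.0989, 0.1123]
ee_rot: [3.142, -0.001, -3.105]
force: [-0.8, 3.5, -2.6]
opening: 0.095
grasp_force: 14.0
t: 77.65
tool_pos: [0.5435, -0.099, 0.1082]
ee_rot: [-3.141, -0.0, -3.105]
force: [-2.0, 2.9, -0.8]
opening: 0.092
grasp_force: 13.8
t 77.7 p [ 0.5435 -0.099   0.1082] rpy [-3.141 -0.    -3.105] F [-2.   2.9 -0.8] T [ 0.5   0.41 -0.  ] open 8.1 g 13.8
```

```bash
python3 -m pendant '[[1,0,0,0.1,0,0,0],[1,0,0,0,0,0,0]]' 14
python3 -m pendant '[[1,0,0,0.1,0,0,0],[1,0,0,0,0,0,0]]' 14
python3 -m pendant '[[1,0,0,0.1,0,0,0],[1,0,0,0,0,0,0]]' 14
```

```text
t: 77.9
tool_pos: [0.5435, -0.099, 0.106]
ee_rot: [-3.141, -0.0, -3.105]
force: [-3.7, 2.3, 0.4]
opening: 0.091
grasp_force: 13.8
t: 78.15
tool_pos: [0.5435, -0.099, 0.1044]
ee_rot: [-3.141, -0.0, -3.105]
force: [-5.0, 2.2, 4.0]
opening: 0.09
grasp_force: 13.5
t: 78.4
tool_pos: [0.544, -0.099, 0.1036]
ee_rot: [-3.141, 0.001, -3.105]
force: [-6.7, 2.5, 10.8]
opening: 0.09
grasp_force: 13.0
```

The stop is reached (10.8 N). To be sure it is level, I open, rise, close the fingers and press down on top of the bar. Contact should come at TCP ≈0.131.

```bash
python3 -m pendant '[[0.77,0,0,0,0,0,0],[0.77,0,0,0,0,0,0],[0.77,0,0,-0.9,0,0,0],[0.77,0,0,-1,0,0,0],[1,0,0,0,0,0,0],[1,0,0,0,0,0,0],[1,0,0,0,0,0,0]]' 14
python3 -m pendant '[[1,0,0,0.2,0,0,0],[1,0,0,0.1,0,0,0],[1,0,0,0.1,0,0,0],[1,0,0,0,0,0,0]]'
python3 -m pendant '[[1,0,0,0.1,0,0,0],[1,0,0,0,0,0,0]]'
python3 -m pendant '[[1,0,0,0.1,0,0,0],[1,0,0,0,0,0,0]]'
python3 -c "
from h import *
st()"
```

```text
t: 79.28
tool_pos: [0.543, -0.0987, 0.1393]
ee_rot: [3.141, -0.001, -3.105]
force: [0.2, -0.4, 0.6]
opening: 0.007
grasp_force: 0.0
t: 79.78
tool_pos: [0.5434, -0.0988, 0.1318]
ee_rot: [3.141, -0.001, -3.105]
force: [0.5, -0.4, -0.8]
opening: 0.008
grasp_force: 0.0
t: 80.03
tool_pos: [0.5438, -0.0989, 0.1312]
ee_rot: [-3.141, 0.0, -3.105]
force: [-1.8, 1.0, 5.6]
opening: 0.004
grasp_force: 2.8
t: 80.28
tool_pos: [0.544, -0.0989, 0.1309]
ee_rot: [-3.141, 0.001, -3.105]
force: [-6.4, 2.1, 15.7]
opening: 0.003
grasp_force: 7.6
t 80.3 p [ 0.544  -0.0989  0.1309] rpy [-3.141e+00  1.000e-03 -3.105e+00] F [-6.4  2.1 15.7] T [0.3  1.13 0.02] open 0.3 g 7.6
```

Contact came exactly at 0.131, so the guard is shut and level. Now I rise and triangulate the latch ball from the earlier wrist image and the side view.

```bash
python3 -m pendant '[[1,0,0,-0.5,0,0,0],[1,0,0,-1,0,0,0],[1,0,0,-1,0,0,0],[1,0,-0.5,-0.5,0,0,0],[1,0,0,0,0,0,0]]'
python3 - <<'E'
from h import *
c=np.load('/tmp/c.npy',allow_pickle=True).item();s=camera('side')
def blob(f,x,y,r):
    g=cv2.cvtColor(f,cv2.COLOR_RGB2GRAY)[y-r:y+r,x-r:x+r];m=(g<28).astype(np.uint8)
    m=cv2.morphologyEx(m,cv2.MORPH_OPEN,cv2.getStructuringElement(cv2.MORPH_ELLIPSE,(5,5)))
    n,l,st_,ce=cv2.connectedComponentsWithStats(m);i=1+np.argmax(st_[1:,4]);print(st_[i],ce[i]+[x-r,y-r]);return ce[i]+[x-r,y-r]
a=blob(c['frame'],442,227,32);b=blob(s['frame'],327,212,12)
def Pm(c):
    K=np.array([[c['fx'],0,c['cx']],[0,c['fy'],c['cy']],[0,0,1]]);return K@np.c_[cv2.Rodrigues(np.array(c['rvec'],float))[0],np.array(c['tvec'],float).ravel()]
X=cv2.triangulatePoints(Pm(c),Pm(s),np.array(a,float).reshape(2,1),np.array(b,float).reshape(2,1)).ravel();X=X[:3]/X[3];print('ball',X.round(4))
st();plan([.651,-.115,.17],np.pi+.035)
E
```

```text
t: 80.9
tool_pos: [0.5446, -0.1097, 0.1889]
ee_rot: [-3.141, 0.002, -3.106]
force: [0.4, -0.3, 0.1]
opening: 0.008
grasp_force: 0.0
[  11   13   42   38 1226] [441.36867863 226.42903752]
[ 9  7  9 10 65] [327.66153846 211.35384615]
ball [ 0.6521 -0.0539  0.1087]
t 81.0 p [ 0.544  -0.1093  0.188 ] rpy [-3.142  0.    -3.106] F [-0.6 -0.5 -0.2] T [ 0.04  0.04 -0.1 ] open 0.6 g 0.0
turn [-0.  0.  0.] shift [-5.34 -0.47  0.9 ] at [ 0.544  -0.1093  0.188 ] [-3.142  0.    -3.106] t 81.0
```

The ball is at (0.652, −0.054, 0.109), 80 mm from the pivot as it should be, leaning 0.37 rad. It should end near y≈0.022. I go behind it on the −y side with closed fingers and push.

```bash
python3 -m pendant '[[1,-0.9,-0.1,0,0,0,0],[1,-0.9,-0.1,0,0,0,0],[1,-0.9,-0.1,0,0,0,0],[1,-0.9,-0.1,0,0,0,0],[1,-0.9,-0.07,0,0,0,0],[1,-0.84,0,0,0,0,0],[1,0,0,0.9,0,0,0],[1,0,0,1,0,0,0],[1,0,0,1,0,0,0],[1,0,0,0.9,0,0,0],[1,0,0,0,0,0,0],[1,0,0,0,0,0,0]]' 14
python3 -c "
from h import *
st()"
python3 -m pendant '[[1,0,0.5,0,0,0,0],[1,0,0.5,0,0,0,0],[1,0,0.5,0,0,0,0],[1,0,0.5,0,0,0,0],[1,0,0,0,0,0,0]]'
python3 -m pendant '[[1,0,0.4,0,0,0,0],[1,0,0.4,0,0,0,0],[1,0,0.4,0,0,0,0],[1,0,0.3,0,0,0,0],[1,0,0,0,0,0,0]]'
```

```text
t: 82.45
tool_pos: [0.6513, -0.1145, 0.1125]
ee_rot: [-3.141, 0.001, -3.105]
force: [-0.2, -0.7, -0.2]
opening: 0.003
grasp_force: 0.0
t 82.5 p [ 0.6513 -0.1145  0.1125] rpy [-3.141e+00  1.000e-03 -3.105e+00] F [-0.2 -0.7 -0.2] T [ 0.02 -0.02 -0.02] open 0.2 g 0.0
t: 83.08
tool_pos: [0.6497, -0.0733, 0.1123]
ee_rot: [3.141, 0.0, -3.104]
force: [-0.1, 0.4, 0.4]
opening: 0.004
grasp_force: 0.0
t: 83.7
tool_pos: [0.6483, -0.0436, 0.1119]
ee_rot: [3.141, -0.0, -3.105]
force: [-0.1, 0.4, 0.2]
opening: 0.003
grasp_force: 0.0
```

```bash
python3 -m pendant '[[1,0,0.4,0,0,0,0],[1,0,0.4,0,0,0,0],[1,0,0.2,0,0,0,0],[1,0,0,0,0,0,0]]'
python3 - <<'E'
from h import *
s=camera('side')['frame'];g=cv2.cvtColor(s,cv2.COLOR_RGB2GRAY)
print(g[200:226:2,300:346:3])
E
python3 -m pendant '[[1,0,0.2,0,0,0,0],[1,0,0.2,0,0,0,0],[1,0,0.1,0,0,0,0],[1,0,0,0,0,0,0]]'
```

```text
t: 84.2
tool_pos: [0.6477, -0.0238, 0.1121]
ee_rot: [3.141, -0.0, -3.105]
force: [0.7, 0.0, 0.2]
opening: 0.008
grasp_force: 0.0
[[ 77 172 178 178 179 133  10  22  22  25  22  21  24  26  21  43]
 [ 80 113 179 179 178 195  12  21  25  24  23  24  20  21  24  47]
 [ 92 167 179 179 181 192   2  26  30  44  23  21  21  24  23  15]
 [116 121 178 184 114  46  18  30  23  17  20  15  12  45  66 110]
 [171 141 155  48  51  75  19  31  22  22 104 141 164 192 185 134]
 [172 179 158  50  57  52  35  21  22  13  95  90  88  94  96  97]
 [171 170  93  75  56  57  62  18  23  41  99  98  96  97  97  97]
 [172 171 139  76  58  54  58  92  89 101  97  97  98  96  96  98]
 [168 174 180 100  56  56  55  88  50  97  93  91  96  89 102  98]
 [128 117 100  56  56  56  57  85  60 115 173 189 102  91 139  98]
 [146  48  56  59  59  58  58  83  66 101 181 180 142  97  97  97]
 [138  93  58  56  58  54  64  78  61  48 185 181  89  98  97  98]
 [103 142  56  56  52  51  58  77  64  26 166  90  97  98  98  98]]
t: 84.75
tool_pos: [0.6474, -0.0145, 0.112]
ee_rot: [-3.141, -0.0, -3.105]
force: [0.9, -1.7, -1.4]
opening: 0.008
grasp_force: 0.7
```

```bash
python3 -m pendant '[[1,0,0.15,0,0,0,0],[1,0,0.15,0,0,0,0],[1,0,0,0,0,0,0]]'
python3 -m pendant '[[1,0,0.15,0,0,0,0],[1,0,0.1,0,0,0,0],[1,0,0,0,0,0,0]]'
python3 -m pendant '[[1,0,0.1,0,0,0,0],[1,0,0.1,0,0,0,0],[1,0,0,0,0,0,0]]'
```

```text
t: 85.12
tool_pos: [0.6473, -0.0136, 0.1121]
ee_rot: [-3.133, 0.0, -3.104]
force: [-0.2, -17.1, -1.9]
opening: 0.005
grasp_force: 8.8
t: 85.5
tool_pos: [0.6474, -0.0131, 0.1121]
ee_rot: [-3.127, 0.0, -3.104]
force: [1.7, -31.2, -3.1]
opening: 0.005
grasp_force: 15.5
t: 85.88
tool_pos: [0.6474, -0.0127, 0.1122]
ee_rot: [-3.121, 0.0, -3.104]
force: [1.4, -41.8, -3.3]
opening: 0.002
grasp_force: 21.0
```

A hard stop. I back off and rise, then check the ball position with both cameras.

```bash
python3 -m pendant '[[1,0,-0.4,0,0,0,0],[1,0,-0.8,0,0,0,0],[1,0,-1,-0.3,0,0,0],[1,0,-1,-1,0,0,0],[1,0,-1,-1,0,0,0],[1,0,-1,-1,0,0,0],[1,0,-1,-1,0,0,0],[1,0.5,-1,-1,0,0,0],[1,1,-1,0,0,0,0],[1,1,-1,0,0,0,0],[1,1,-1,0,0,0,0],[1,0,0,0,0,0,0]]'
python3 - <<'E'
from h import *
st();w=camera('wrist');s=camera('side');t=camera('top')
def Pm(c):
    K=np.array([[c['fx'],0,c['cx']],[0,c['fy'],c['cy']],[0,0,1]]);return K@np.c_[cv2.Rodrigues(np.array(c['rvec'],float))[0],np.array(c['tvec'],float).ravel()]
out=[]
for n,c in (('side',s),('top',t)):
    u,v=proj(c,[[.6495,.02,.1]])[0];r=18;x,y=int(u),int(v)
    g=cv2.cvtColor(c['frame'],cv2.COLOR_RGB2GRAY)[y-r:y+r,x-r:x+r];m=cv2.morphologyEx((g<30).astype(np.uint8),cv2.MORPH_OPEN,np.ones((3,3)))
    k,l,q,ce=cv2.connectedComponentsWithStats(m);print(n,(u,v),[(q[i,4],ce[i]+[x-r,y-r]) for i in range(1,k)])
    out.append((c,[ce[i]+[x-r,y-r] for i in range(1,k)],[q[i,4] for i in range(1,k)]))
if all(len(o[1]) for o in out):
    (a,pa,_),(b,pb,_)=out
    for p in pa:
      for q in pb:
        X=cv2.triangulatePoints(Pm(a),Pm(b),np.array(p).reshape(2,1),np.array(q).reshape(2,1)).ravel();print((X[:3]/X[3]).round(4))
E
```

```text
t: 87.38
tool_pos: [0.5827, -0.2075, 0.2188]
ee_rot: [-3.142, -0.0, -3.108]
force: [0.1, -0.2, -0.4]
opening: 0.004
grasp_force: 0.0
t 87.4 p [ 0.5827 -0.2075  0.2188] rpy [-3.142 -0.    -3.108] F [ 0.1 -0.2 -0.4] T [ 0.07  0.01 -0.04] open 0.3 g 0.0
side (np.float64(318.3614713051262), np.float64(198.34505274329027)) [(np.int32(146), array([321.18493151, 182.38356164])), (np.int32(18), array([301.44444444, 185.72222222])), (np.int32(18), array([315. , 190.5])), (np.int32(33), array([325.72727273, 190.18181818])), (np.int32(18), array([307.66666667, 196.83333333])), (np.int32(224), array([324.62053571, 209.79910714]))]
top (np.float64(273.7258260148057), np.float64(168.47345087942384)) []
```

```bash
python3 -m pendant '[[1,0.8,0,-1,0,0,0],[1,0.8,0,-1,0,0,0],[1,0.8,0,-1,0,0,0],[1,0.8,0,-1,0,0,0],[1,0.8,0,-1,0,0,0],[1,0.8,-1,0,0,0,0],[1,0.8,-1,0,0,0,0],[1,0.8,-1,0,0,0,0],[1,0,-1,0,0,0,0],[1,0,-1,0,0,0,0],[1,0,0,0,0,0,0]]'
cat > chk.py <<'E'
from h import *
st();s=camera('side');t=camera('top')
def Pm(c):
    K=np.array([[c['fx'],0,c['cx']],[0,c['fy'],c['cy']],[0,0,1]]);return K@np.c_[cv2.Rodrigues(np.array(c['rvec'],float))[0],np.array(c['tvec'],float).ravel()]
B={}
for n,c,th in (('side',s,30),('top',t,48)):
    u,v=proj(c,[[.6505,-.01,.1]])[0];r=22;x,y=int(u),int(v);print(n,u.round(1),v.round(1))
    g=cv2.cvtColor(c['frame'],cv2.COLOR_RGB2GRAY)[y-r:y+r,x-r:x+r]
    if n=='top': print(g[::2,::2])
    m=cv2.morphologyEx((g<th).astype(np.uint8),cv2.MORPH_OPEN,np.ones((3,3)))
    k,l,q,ce=cv2.connectedComponentsWithStats(m);B[n]=[(c,ce[i]+[x-r,y-r]) for i in range(1,k)];print([(int(q[i,4]),(ce[i]+[x-r,y-r]).round(1)) for i in range(1,k)])
for a,p in B['side']:
  for b,q in B['top']:
    X=cv2.triangulatePoints(Pm(a),Pm(b),np.array(p).reshape(2,1),np.array(q).reshape(2,1)).ravel();print((X[:3]/X[3]).round(4))
E
python3 chk.py
```

```text
t: 88.9
tool_pos: [0.4607, -0.3115, 0.3178]
ee_rot: [3.141, -0.0, -3.106]
force: [0.3, -0.5, 0.4]
opening: 0.003
grasp_force: 0.0
t 88.9 p [ 0.4607 -0.3115  0.3178] rpy [ 3.141 -0.    -3.106] F [ 0.3 -0.5  0.4] T [ 0.03 -0.03  0.01] open 0.2 g 0.0
side 322.1 204.6
[(35, array([300.7, 200.3])), (40, array([319.1, 199.6]))]
top 284.7 168.0
[[165 164 166 165 163 165 164 165 166 165 164 164 165 164 163 164 165 166
  164 165 164 164]
 [165 165 166 165 166 163 165 166 165 165 167 164 164 165 164 164 165 164
  163 163 166 165]
 [165 165 164 165 165 164 164 165 165 165 166 165 165 164 166 165 165 165
  164 165 163 163]
 [164 165 164 165 164 165 164 164 165 164 165 166 164 165 164 164 165 166
  165 165 165 163]
 [165 165 166 165 167 164 164 164 165 166 166 163 165 166 164 165 164 165
  163 164 163 165]
 [164 164 164 164 164 164 165 165 165 165 162 164 165 163 165 165 164 166
  165 164 164 166]
 [165 165 166 166 165 163 165 166 164 166 164 164 163 164 164 164 166 164
  166 164 163 163]
 [165 163 165 164 166 166 165 163 165 165 165 165 166 165 165 165 163 165
  165 166 164 165]
 [165 164 165 16
[... 660 characters left out ...]
 101  93  86  99  98  94  66  63  66  63  70  94
   97  96  93  98]
 [102 100 102 103 101 101 101  95  83  98  97  96  70  62  64  65  77  96
   98  97  89 100]
 [ 98 101 100 101 101 102 101  95  83  97  96  97  92  90  89  91  93  97
   97  96  88  99]
 [ 95  98  99 100  99  93  93  89  76  91  89  87  87  84  85  85  85  82
   81  78  88 101]
 [ 66  68  75  74  71  63  65  65  62  64  61  63  63  65  69  71  77  79
   97 109 111 102]
 [ 93 103 102 105 109 111 117 120 118 123 125 134 135 134 134 135 136 137
  136 137 139 127]
 [132 138 141 142 138 139 139 142 142 136 139 141 151 152 152 153 151 151
  154 152 155 136]]
[(15, array([274., 168.]))]
[0.6241 0.0219 0.1031]
[0.6515 0.0193 0.0965]
```

The latch ball is now at (0.6515, 0.019, 0.0965). It has swung from −0.37 to about +0.62 rad, so the lever is fully over. The robot is clear, so I hand in.

```bash
python3 -c "
from bench import *
print(hand_in())"
```

```text
the job is handed in; nothing more can be done
None
```

I handed the job in at about 89 s: the old disc is flat in the tray, and the big, mid and small discs are home on the spindle in that order. The guard is shut level and the locking lever is thrown right over. The jar, tape and screwdriver were not touched. The lever push peaked at about 42 N on the closed fingers at its stop, and the simulator reported no verdict.

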